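# Stand up fallen housings and blow them out under extraction

## Task

Open aluminium housings have fallen over in the lane: stand every one of them up on the mat in its lane place, mouth up, and only then turn the extractor's damper handle to fully open. With the blower from the cradle, blow out each of these housings in turn from left to right as the robot sees them, holding the nozzle still just above the middle of the open mouth and pointing down into it for one to two seconds. Then lay the blower back in its cradle as it was, and last of all turn the damper fully shut; all these housings must still stand in the lane, and the finished modules and everything else be left alone.

Things in the scene. Friction and masses are not known exactly. Their poses are not given: they have to be found in the camera images.
- lane: Work lane: flat green anti-static mat, 200 mm (its x) by 560 mm (its y, its long side), top 4 mm above its origin, with aluminium edge strips 8 mm wide and 8 mm high along both long sides, centred 100 mm from the middle. Fixed. Origin: centre of the underside, on the table.
- housing_a: Open housing, leftmost (+y) of the fallen ones; may be absent. Aluminium square tube 54 x 54 mm, 105 mm long, walls 3 mm, heavy closed bottom 23 mm thick, about 0.25 kg. Lies on a side across the lane, mouth towards or away from the robot. Origin: centre of the closed bottom's outside; z points from there to the open mouth. A finished module stands about 110 mm to its side.
- housing_a_mouth (a point): Centre of that housing's open end, 105 mm along its z from its origin.
- housing_b: Open housing, middle of the fallen ones; may be absent. Aluminium square tube 54 x 54 mm, 105 mm long, walls 3 mm, heavy closed bottom 23 mm thick, about 0.25 kg. Lies on a side across the lane, mouth towards or away from the robot. Origin: centre of the closed bottom's outside; z points from there to the open mouth. A finished module stands about 110 mm to its side.
- housing_b_mouth (a point): Centre of that housing's open end, 105 mm along its z from its origin.
- housing_c: Open housing, rightmost (-y) of the fallen ones; may be absent. Aluminium square tube 54 x 54 mm, 105 mm long, walls 3 mm, heavy closed bottom 23 mm thick, about 0.25 kg. Lies on a side across the lane, mouth towards or away from the robot. Origin: centre of the closed bottom's outside; z points from there to the open mouth. A finished module stands about 110 mm to its side.
- housing_c_mouth (a point): Centre of that housing's open end, 105 mm along its z from its origin.
- module_1: Finished module: low square aluminium block 44 x 44 mm, 50 mm tall, with a black cap, standing in the lane between the housings, 0.4 kg. Not to be disturbed. Origin: centre of the underside.
- module_2: Finished module: low square aluminium block 44 x 44 mm, 50 mm tall, with a black cap, standing in the lane between the housings, 0.4 kg. Not to be disturbed. Origin: centre of the underside.
- damper (a joint): Quarter-turn damper: 0 = fully shut (handle square across the duct, pointing along the extractor's x), 1.57 = fully open (handle in line with the duct, pointing along the extractor's -y, towards the lane). Grows clockwise seen from above. Stops at both ends; takes 0.12 N m (2 N at the grip) and stays where it is left. It may start a little open.
- damper_axis (a point): On the damper's vertical turning axis, 125 mm above the table, at the middle height of the handle. It stays put as the handle turns.
- damper_grip (a point): Place to grip on the damper handle, 80 mm out from the axis, at the handle's middle height (125 mm above the table). The handle is a level flat bar 20 mm wide and 16 mm tall, running from the axis to 106 mm out. Its x axis points outward along the handle. Below it the duct's top is 85 mm above the table, its flanges' 88 mm, its hood's 97 mm.
- extractor: Dust extractor, fixed: a steel duct along its y (diameter 70 mm, axis 50 mm above the table), with a hood facing the lane 60 mm to the -y side of the damper axis, and a grey box 200 x 160 x 210 mm high centred 265 mm to the +y side. Origin: on the table, straight below the damper's axis.
- blower: Cordless blower: level grey handle 150 mm long (its x, from -80 to +70 mm), 34 mm wide (y), 30 mm tall (z), black cap to -88 mm; a steel tube of radius 6 mm runs on along +x to 165 mm and bends straight down. Nozzle mouth at x = 165, y = 0, z = -54 mm; it blows along -z. About 0.3 kg, balanced within 25 mm of the origin. Origin: middle of the handle, between the forks: grip there, across y.
- handle_front (a point): Point on the blower's handle axis, 60 mm from its origin towards the nozzle end (+x). The axes here are the blower's.
- cradle: Fixed steel cradle of the blower: base plate 150 x 70 mm and two forks, 10 mm thick along x, 50 mm either side of its origin along its x. Each fork's floor is 80 mm above the table, with cheeks 40 mm apart (flared above 94 mm, top at 106 mm). The blower rests in it with its x along the cradle's x and its origin 95 mm above the cradle's. Origin: centre of the underside, on the table.
- tape_roll: Paper tape roll, 90 mm across, 24 mm high, lying beyond the lane; bystander.
- screwdriver: Screwdriver lying beyond the lane; bystander.
- carton: Small carton 90 x 70 x 50 mm beyond the lane; bystander. (Fixed and out of the way: a flask and a tote far right, cups far left, a bin, a black panel and a grey supply box at the far edge, all below 200 mm.)
- meter: Flat multimeter 80 x 150 mm, 30 mm high, lying between robot and lane; bystander.

How it is judged:
By the outcome, as a careful person would: the job done as asked, in the order asked, and still so for the second after the job is handed in, with the robot touching nothing.
Of housing_a, housing_b, housing_c only 2 to 3 are there at a start; the rules pass over those that are not, and their reading is None.
At some moment in a run one of housing_a, housing_b, housing_c may be knocked a few centimetres aside while the robot is not near it.
It also fails if it takes over 210 s, if anything falls off the work surface, if the arm or the gripper's body presses on something with over 40 N, if the wrist force passes 120 N, or if a joint passes its speed limit or range.

## Robot

A 6-joint arm with a two-finger parallel gripper is mounted at the origin on the work surface. World frame = base frame: x ahead of the robot, y to its left, z up, the work surface at z = 0. Lengths are in m, angles in rad, forces in N, time in s.
With the tool pointing down it reaches from about 0.35 to 0.85 m from the base axis. Payload 8.1 kg.
Tool frame: the origin (TCP) lies at the very end of the fingers, on their centre line; the grasp point (between the pads) lies 19 mm behind it; z points along the fingers, y is the line along which they close (so a half turn about z gives the same grasp; the last joint's range is limited). The gripper opens to 93 mm and grips with 3 to 60 N. Pads are 15 mm wide; open, the fingers measure 128 mm over their backs; the gripper's body (75 mm by 188 mm) begins 65 mm behind the grasp point.
Start: joints at [-1.213, 0.13, 1.488, -0, 1.523, -0.085], TCP at [0.257, -0.542, 0.219] pointing down, gripper open.
Joint ranges: [-2.96, 2.96], [-0.89, 2.26], [0.02, 2.5], [-1.34, 4.48], [0, 2.73], [-2.66, 2.66]. Speed limits (rad/s): [2.39, 2.39, 2.79, 3.14, 3.14, 3.14].

## Interface

Orientations are given as [roll, pitch, yaw] about the fixed x, y, z axes, in that order (R = Rz(yaw) Ry(pitch) Rx(roll)).
In Python, from station import arm, imaging, job_done, search_frame gives the robot as it stands.
- The arm moves only by the tool drive_tool, never from a script. Its arguments are lists of equal length, an entry for each row: "delta_pos": the shift along the tool's x, y, z in mm, a list of three; "twist": the turn about the tool's z in rad; "hand": the opening, from 0 (shut) to 1 (fully open). In form: {"delta_pos": [[x, y, z], ...], "twist": [twist, ...], "hand": [hand, ...]}. A call has 1 to 10 rows; each row is the pose to reach, as a shift and turn from the pose commanded when the call began, along the tool's axes at that moment; what a row does not reach only later rows make up. A row lasts 1/10 s, in which the tool goes at most 50 mm and 8.59 degrees, less where a joint would pass 70% of its speed; a pose out of reach is approached as far as the arm can. A call with a gripper value outside its range is refused whole. The fingers move at their own pace and stop on an object; "newtons" is the grip in N (left out, the last holds). Time passes only in rows, so rows that repeat a pose let the fingers close. It gives the time, the measured TCP pose, the force, the opening and the grip force at its end, in the units of the state.
- arm.get_obs(): the state, without advancing time (a new reading comes with each control period).
- imaging.read_camera(name): name is "scene" or "side" or "wrist"; returns a dict with "image" (384x512x3 uint8, red, green, blue), "depth" (384x512 float32, m along the optical axis (not along the pixel's ray), 0 where there is no reading), "intrinsics" (3x3 intrinsics, pixels), "R" (3x3) and "t" (3): a world point X has camera coordinates R X + t; the wrist camera has in their place "mount" (4x4, takes a point from camera to tool coordinates, whose origin is the TCP and whose axes are the flange's). Camera axes: x right, y down, z forward; pixel columns grow to the right and rows downward; lengths in m; the calibration is good to about 2 mm. A picture is of the moment at which its call begins: read the wrist's pose just before it.
- job_done(): hands the job in; it is judged then, once.
Trained networks look in the newest picture that a camera, given by its name, has taken for a name from the list of things; names that differ only in an ending like _2 or _b are one class to them, and where a whole thing is asked for, a point or a joint stands for the part that bears it (a point fixed in the world has none). Each returns a list of dicts, best first, with "conf" (0 to 1); they miss things now and then, are a little off and sometimes report something else, mostly with a low value. They report only what shows in the picture. A call takes as long as a camera call.
- search_frame(camera, query): "point" ([column, row] in pixels, amid what is visible of it).
The state is a dict: "time_s": time; "qpos": joint angles; "joint_vel": joint speeds; "joint_torque": joint torques, N m; "position": TCP position; "orientation": TCP orientation; "wrist_force": force on the tool from outside, world axes, zero at the start; "ft_torque": the same for the moment, N m; "gripper_width": opening from 0.0 (shut) to 1.0 (fully open); "finger_force": force on a finger pad.
Only numpy, scipy, OpenCV 4.12 (cv2) and the standard library are available. Lean on these libraries where they do the work, as an engineer would, in place of code of your own. Each camera call takes 0.05 s, during which the arm holds its last target. There are 200 camera calls.

## Working session

There is one attempt and no reset: what is moved stays moved. The work goes in short steps, Python scripts to look and compute and a tool call to move; the robot and the scene stay as the last step left them, time stands still between calls to the robot, and variables do not carry over. Pictures are saved under pics/ and viewed, at most 14 in all, crops included, and the job is handed in when it is done.

Besides the shell and the picture viewer there is one more tool, called after "Emit:" by a JSON object that holds its "fn" and its "kwargs". drive_tool: Moves the arm, as the interface text tells. Its arguments: {"type":"object","properties":{"delta_pos":{"type":"array"},"twist":{"type":"array"},"hand":{"type":"array"},"newtons":{"type":"number"}},"required":["delta_pos","twist","hand"]}

```bash
mkdir -p pics; cat > h.py <<'E'
import numpy as np, cv2
from station import arm, imaging, job_done, search_frame
from scipy.spatial.transform import Rotation as Ro
def toolT(o):
    T=np.eye(4);T[:3,:3]=Ro.from_euler('xyz',o['orientation']).as_matrix();T[:3,3]=o['position'];return T
def shot(n):
    o=arm.get_obs();c=imaging.read_camera(n)
    if 'mount' in c: c['W']=toolT(o)@c['mount']
    else:
        M=np.eye(4);M[:3,:3]=c['R'];M[:3,3]=c['t'];c['W']=np.linalg.inv(M)
    return c
def cloud(c):
    K=c['intrinsics'];d=c['depth'];v,u=np.mgrid[:d.shape[0],:d.shape[1]]
    P=np.stack([(u-K[0,2])/K[0,0]*d,(v-K[1,2])/K[1,1]*d,d],-1)@c['W'][:3,:3].T+c['W'][:3,3]
    P[d==0]=np.nan;return P
def save(c,f,s=1.5): cv2.imwrite('pics/'+f,cv2.resize(c['image'][:,:,::-1],None,fx=s,fy=s))
E
python3 - <<'E'
from h import *
o=arm.get_obs();print(o)
for n in ['scene','side']:
    c=shot(n);save(c,n+'0.png');P=cloud(c);np.save(n+'0.npy',P)
    print(n,c['W'][:3,3].round(3))
    for q in ['housing_a','housing_a_mouth','module_1','blower','handle_front','cradle','damper','damper_grip','extractor','meter','lane','carton']:
        for r in search_frame(n,q):
            u,v=map(int,np.round(r['point']));print(q,round(r['conf'],2),u,v,P[v,u].round(3))
E
```

```text
{'time_s': 0.0, 'qpos': array([-1.21340183e+00,  1.31179923e-01,  1.48928946e+00,  1.04050034e-05,
        1.52304208e+00, -8.53790004e-02]), 'joint_vel': array([-1.08844941e-03, -1.28478155e-03,  9.68786176e-04,  8.25509122e-06,
        2.96077652e-04, -1.60346315e-03]), 'joint_torque': array([-1.92729880e-03, -5.59844041e+01, -4.91756916e+01,  7.68380868e-02,
        3.53476766e-02, -1.61174830e-04]), 'position': array([ 0.25689463, -0.54156432,  0.21757069]), 'orientation': array([-3.13968172e+00, -1.73981355e-04,  4.42772827e-01]), 'wrist_force': array([0.66395194, 0.47511378, 0.43421695]), 'ft_torque': array([-0.00060922, -0.03757323,  0.0146113 ]), 'finger_force': 0.0, 'gripper_width': 0.9982011849296483}
scene [1.473 0.58  1.116]
housing_a 0.96 314 231 [0.586 0.213 0.058]
housing_a 0.81 255 203 [nan nan nan]
housing_a 0.79 206 191 [ 0.626 -0.215  0.059]
housing_a 0.62 171 150 [ 0.551 -0.445  0.108]
housing_a_mouth 0.82 314 233 [0.591 0.216 0.055]
housing_a_mouth 0.55 233 196 [ 0.588 -0.119  0.052]
module_1 0.8 283 217 [0.581 0.09  0.052]
module_1 0.72 268 217 [0.568 0.02  0.00
[... 1064 characters left out ...]
28 [0.565 0.102 0.055]
blower 0.7 314 141 [ 0.534 -0.446  0.091]
blower 0.7 256 209 [ 0.553 -0.008  0.058]
blower 0.36 276 177 [ 0.581 -0.214  0.047]
blower 0.18 247 229 [0.558 0.042 0.005]
handle_front 0.66 200 289 [0.487 0.412 0.134]
handle_front 0.6 316 137 [ 0.53  -0.451  0.108]
cradle 0.75 317 159 [ 0.515 -0.453  0.008]
damper 0.81 197 289 [0.493 0.417 0.135]
damper 0.26 216 254 [0.556 0.232 0.06 ]
damper_grip 0.62 198 287 [0.495 0.409 0.133]
extractor 0.67 160 353 [0.426 0.639 0.21 ]
extractor 0.48 273 175 [ 0.597 -0.221  0.045]
meter 0.67 302 243 [0.365 0.033 0.03 ]
meter 0.66 318 140 [ 0.518 -0.444  0.102]
lane 0.67 248 228 [0.559 0.033 0.002]
lane 0.37 276 173 [ 0.585 -0.22   0.059]
```

View pics/scene0.png

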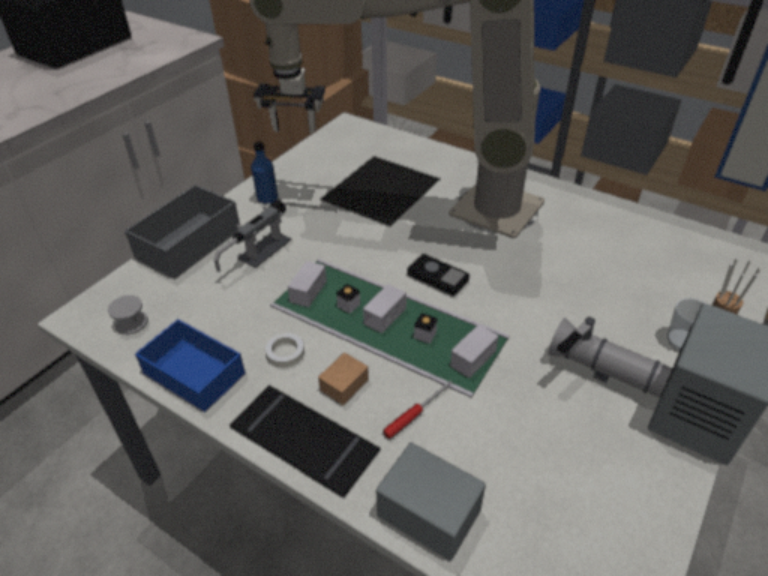

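View pics/side0.png

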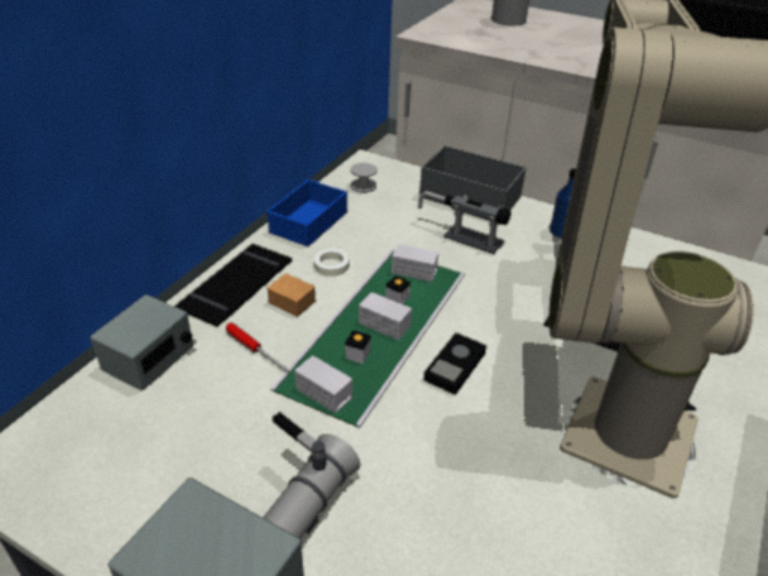

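```bash
python3 - <<'E'
from h import *
A=np.load('scene0.npy').reshape(-1,3);B=np.load('side0.npy').reshape(-1,3)
for nm,cx,cy in [('a',.58,.22),('m1',.58,.1),('b',.58,0),('m2',.58,-.11),('c',.6,-.22)]:
    for Q in (A,B):
        P=Q[(Q[:,2]>.05)&(Q[:,2]<.075)&(abs(Q[:,0]-cx)<.11)&(abs(Q[:,1]-cy)<.055)]
        (c,s,a)=cv2.minAreaRect((P[:,:2]*1000).astype(np.float32));print(nm,len(P),np.round(c),np.round(s),round(a,1),P[:,2].mean().round(3))
for n,Q in (('sc',A),('si',B)):
    P=Q[(Q[:,2]>.09)&(Q[:,2]<.13)&(abs(Q[:,0]-.57)<.25)&(abs(Q[:,1]+.45)<.13)]
    (c,s,a)=cv2.minAreaRect((P[:,:2]*1000).astype(np.float32));print('bl',len(P),np.round(c),np.round(s),round(a,1))
    P=Q[(Q[:,2]>.115)&(Q[:,2]<.145)&(abs(Q[:,0]-.47)<.15)&(abs(Q[:,1]-.40)<.12)]
    (c,s,a)=cv2.minAreaRect((P[:,:2]*1000).astype(np.float32));print('dam',len(P),np.round(c),np.round(s),round(a,1))
    P=P[::max(1,len(P)//25)];print(P.round(3).tolist())
a=cv2.imread('pics/scene0.png')[250:400,250:530];b=cv2.imread('pics/side0.png')[230:430,250:480]
cv2.imwrite('pics/crop0.png',np.hstack([cv2.resize(a,(400,300)),cv2.resize(b,(400,300))]))
E
```

```text
a 411 [570. 214.] [ 56. 112.] 83.4 0.056
a 523 [570. 216.] [ 59. 109.] 81.4 0.058
m1 102 [568.  85.] [47. 45.] 7.4 0.053
m1 139 [565.  87.] [43. 48.] 8.3 0.055
b 299 [565. -29.] [ 52. 112.] 89.6 0.057
b 383 [564. -27.] [ 57. 108.] 89.7 0.058
m2 117 [ 560. -102.] [ 96. 107.] 88.1 0.054
m2 115 [565. -99.] [95. 94.] 83.3 0.055
c 285 [ 597. -247.] [109.  56.] 10.8 0.057
c 285 [ 596. -245.] [105.  62.] 11.2 0.058
bl 458 [ 591. -506.] [154. 311.] 86.5
dam 217 [496. 407.] [ 21. 118.] 77.4
[[0.44, 0.409, 0.135], [0.453, 0.41, 0.138], [0.457, 0.415, 0.139], [0.451, 0.414, 0.129], [0.456, 0.413, 0.128], [0.466, 0.41, 0.13], [0.477, 0.404, 0.132], [0.458, 0.424, 0.127], [0.472, 0.418, 0.131], [0.478, 0.411, 0.128], [0.49, 0.406, 0.131], [0.502, 0.4, 0.134], [0.482, 0.42, 0.127], [0.499, 0.412, 0.133], [0.507, 0.402, 0.131], [0.515, 0.393, 0.128], [0.504, 0.414, 0.131], [0.515, 0.408, 0.132], [0.528, 0.4, 0.134], [0.535, 0.393, 0.132], [0.514, 0.413, 0.125], [0.53, 0.404, 0.13], [0.542, 0.399, 0.133], [0.548, 0.392, 0.13], [0.549, 0.387, 0.123], [0.539, 0.409, 0.127], [0.539, 0.407, 0.121], [0.548, 0.404, 0.118]]
bl 539 [ 544. -503.] [155. 410.] 89.7
dam 384 [492. 411.] [ 23. 119.] 77.6
[[0.548, 0.387, 0.13], [0.541, 0.397, 0.132], [0.527, 0.395, 0.135], [0.543, 0.408, 0.13], [0.537, 0.407, 0.129], [0.529, 0.409, 0.132], [0.521, 0.408, 0.131], [0.512, 0.407, 0.132], [0.505, 0.408, 0.133], [0.5, 0.407, 0.132], [0.49, 0.411, 0.138], [0.485, 0.406, 0.132], [0.476, 0.405, 0.133], [0.502, 0.417, 0.122], [0.495, 0.418, 0.123], [0.485, 0.419, 0.126], [0.477, 0.422, 0.131], [0.478, 0.422, 0.126], [0.478, 0.422, 0.122], [0.473, 0.424, 0.124], [0.471, 0.424, 0.121], [0.464, 0.424, 0.122], [0.446, 0.433, 0.14], [0.437, 0.424, 0.131], [0.442, 0.43, 0.127], [0.448, 0.43, 0.115]]
```

View pics/crop0.png

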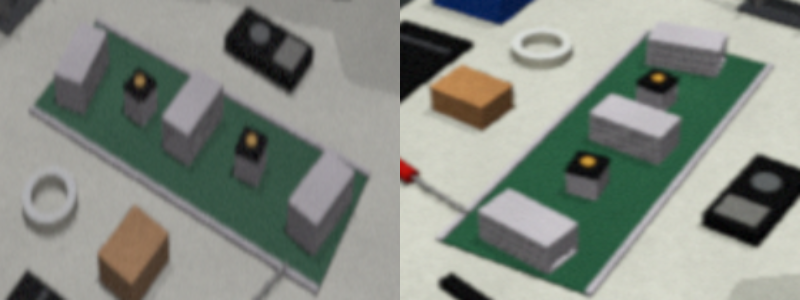

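Emit:
{"fn": "drive_tool", "kwargs": {"delta_pos": [[403, -406, -130], [403, -406, -130], [403, -406, -130], [403, -406, -130], [403, -406, -130], [403, -406, -130], [403, -406, -130], [403, -406, -130], [403, -406, -130], [403, -406, -130]], "twist": [0.4428, 0.4428, 0.4428, 0.4428, 0.4428, 0.4428, 0.4428, 0.4428, 0.4428, 0.4428], "hand": [1, 1, 1, 1, 1, 1, 1, 1, 1, 1]}}

```text
time_s: 2.3
position: [0.4194, -0.0804, 0.3303]
orientation: [3.141, -0.001, -0.0]
wrist_force: [0.7, -0.6, 0.4]
gripper_width: 1.0
finger_force: 0.0
```

```bash
cat >> h.py <<'E'
def go(x,y,z,yaw=None):
    o=arm.get_obs();T=toolT(o);d=T[:3,:3].T@(np.array([x,y,z])-o['position'])*1000
    cy=np.arctan2(T[1,0],T[0,0]);tw=0 if yaw is None else (cy-yaw+np.pi)%(2*np.pi)-np.pi
    print('DELTA',d.round(1),'twist',round(tw,4),'yaw',round(cy,4),'pos',o['position'].round(4),'t',o['time_s'])
E
python3 - <<'E'
from h import *
c=shot('wrist');save(c,'w1.png');P=cloud(c);np.save('w1.npy',P);print(c['mount'].round(3))
for q in ['housing_a_mouth','housing_a','module_1']:
    for r in search_frame('wrist',q):
        u,v=map(int,np.round(r['point']));print(q,round(r['conf'],2),u,v,P[v,u].round(3))
E
```

```text
[[ 0.001 -0.967 -0.256  0.071]
 [ 1.     0.001  0.001 -0.   ]
 [-0.    -0.256  0.967 -0.167]
 [ 0.     0.     0.     1.   ]]
housing_a_mouth 0.56 74 67 [0.571 0.201 0.059]
housing_a_mouth 0.5 8 151 [0.441 0.358 0.031]
housing_a 0.94 368 48 [ 0.598 -0.245  0.059]
housing_a 0.87 76 72 [0.564 0.199 0.059]
housing_a 0.74 226 73 [ 0.563 -0.03   0.058]
module_1 0.9 292 62 [ 0.579 -0.132  0.056]
module_1 0.78 159 72 [0.565 0.073 0.055]
module_1 0.6 209 191 [0.369 0.009 0.033]
```

View pics/w1.png

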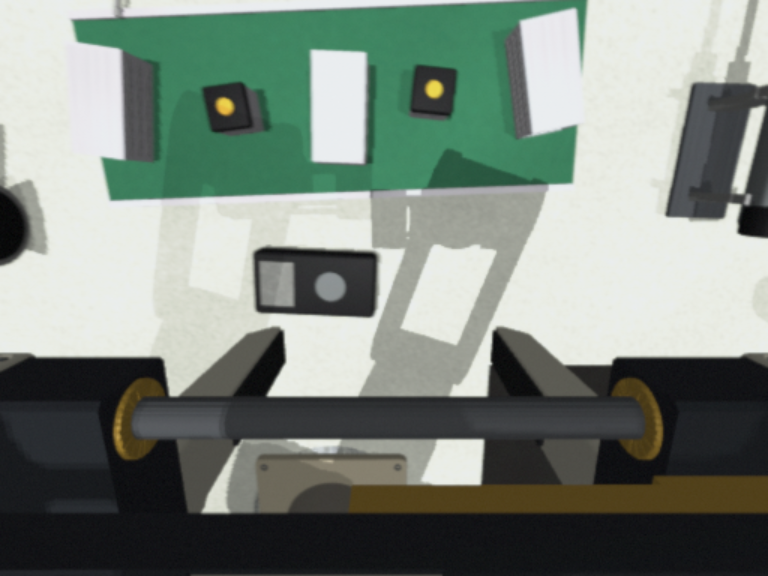

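Emit:
{"fn": "drive_tool", "kwargs": {"delta_pos": [[310, -80, 0], [310, -80, 0], [310, -80, 0], [310, -80, 0], [310, -80, 0], [310, -80, 0], [310, -80, 0], [310, -80, 0]], "twist": [0, 0, 0, 0, 0, 0, 0, 0], "hand": [1, 1, 1, 1, 1, 1, 1, 1]}}

```text
time_s: 3.3
position: [0.7304, -0.0045, 0.3247]
orientation: [-3.141, 0.005, -0.002]
wrist_force: [0.0, 0.1, 0.1]
gripper_width: 1.0
finger_force: 0.0
```

```bash
python3 - <<'E'
from h import *
c=shot('wrist');save(c,'w2.png');P=cloud(c);np.save('w2.npy',P);print(arm.get_obs()['position'])
for q in ['housing_a_mouth','housing_a']:
    for r in search_frame('wrist',q):
        u,v=map(int,np.round(r['point']));print(q,round(r['conf'],2),u,v,P[v,u].round(3))
Q=P.reshape(-1,3)
for nm,cx,cy in [('a',.57,.215),('b',.565,-.02),('c',.597,-.25)]:
    M=Q[(Q[:,2]>.05)&(Q[:,2]<.075)&(abs(Q[:,0]-cx)<.08)&(abs(Q[:,1]-cy)<.06)]
    if len(M): c_,s,a=cv2.minAreaRect((M[:,:2]*1000).astype(np.float32));print(nm,len(M),np.round(c_),np.round(s),round(a,1))
    M=Q[(Q[:,2]>.008)&(Q[:,2]<.05)&(abs(Q[:,0]-cx)<.04)&(abs(Q[:,1]-cy)<.02)];print('inside pts',len(M))
E
```

```text
[ 0.729413   -0.00477629  0.32630783]
housing_a_mouth 0.69 136 229 [0.617 0.212 0.058]
housing_a_mouth 0.59 249 122 [0.799 0.011 0.05 ]
housing_a 0.85 139 231 [0.614 0.206 0.059]
housing_a 0.58 395 228 [ 0.619 -0.245  0.058]
a 663 [588. 212.] [54. 69.] 81.9
inside pts 0
b 1060 [582. -32.] [55. 71.] 88.0
inside pts 48
c 1454 [ 598. -247.] [105.  55.] 12.1
inside pts 0
```

View pics/w2.png

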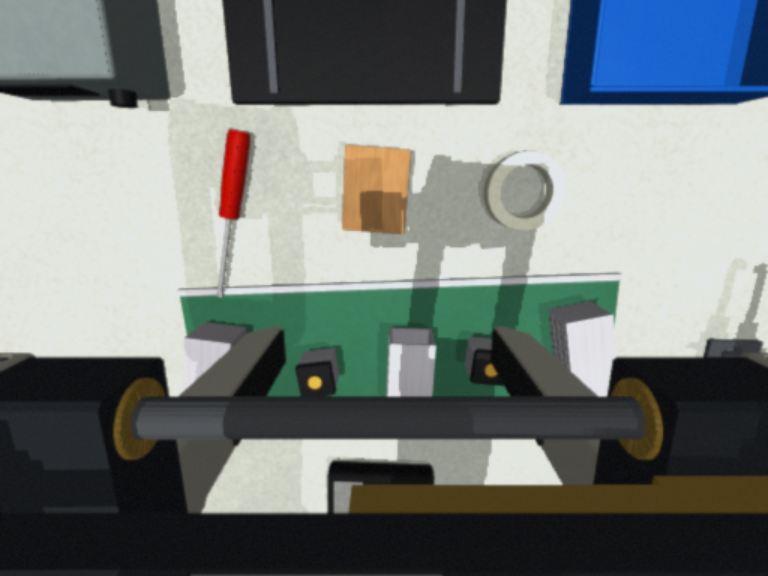

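```bash
python3 - <<'E'
from h import *
D={n:np.load(n+'0.npy' if n in('scene','side') else n+'.npy').reshape(-1,3) for n in ('scene','side','w1','w2')}
for nm,cx,cy,an in [('a',.570,.215,-8),('b',.565,-.03,-1),('c',.597,-.247,12)]:
    R=np.array([[np.cos(np.radians(an)),np.sin(np.radians(an))],[-np.sin(np.radians(an)),np.cos(np.radians(an))]])
    for n,Q in D.items():
        L=(Q[:,:2]-[cx,cy])@R.T
        M=(abs(L[:,1])<.018)&(Q[:,2]>.014)&(Q[:,2]<.048)&(abs(L[:,0])<.08)
        t=(Q[:,2]>.053)&(Q[:,2]<.07)&(abs(L[:,0])<.09)&(abs(L[:,1])<.045)
        print(nm,n,'inner/endface u hist',np.histogram(L[M,0],bins=np.arange(-.08,.081,.01))[0], 'top u',np.percentile(L[t,0],[1,99]).round(3) if t.sum() else '','v',np.percentile(L[t,1],[1,99]).round(3) if t.sum() else '')
E
```

```text
a scene inner/endface u hist [ 0  0  0  0  0  0  0  0  0  0  0  0  2 59  0  0] top u [-0.051  0.054] v [-0.027  0.026]
a side inner/endface u hist [0 0 0 0 0 0 0 0 0 0 0 0 0 0 0 0] top u [-0.053  0.052] v [-0.025  0.03 ]
a w1 inner/endface u hist [0 0 0 0 0 0 0 0 0 0 0 0 0 0 0 0] top u [-0.052  0.051] v [-0.027  0.027]
a w2 inner/endface u hist [  0   0   0   0   0   0   0   0   0   0   0   0   0 151   0   0] top u [-0.009  0.053] v [-0.026  0.026]
b scene inner/endface u hist [0 0 0 0 0 0 0 0 0 0 0 0 0 0 0 0] top u [-0.052  0.053] v [-0.029  0.027]
b side inner/endface u hist [ 0  0 41  0  0  0  0  0  0  0  0  0  0  0  0  0] top u [-0.054  0.05 ] v [-0.028  0.03 ]
b w1 inner/endface u hist [ 0  0 19  0  0  0  0  0  0  0  0  0  0  0  0  0] top u [-0.052  0.05 ] v [-0.028  0.025]
b w2 inner/endface u hist [0 0 0 0 0 0 0 0 0 0 0 0 0 0 0 0] top u [-0.015  0.052] v [-0.028  0.025]
c scene inner/endface u hist [ 0  0  0  0  0  0  0  0  0  0  0  0  2 48  0  0] top u [-0.053  0.053] v [-0.028  0.028]
c side inner/endface u hist [0 0 2 0 0 0 0 0 0 0 0 0 0 0 0 0] top u [-0.052  0.051] v [-0.029  0.032]
c w1 inner/endface u hist [0 0 0 0 0 0 0 0 0 0 0 0 0 0 0 0] top u [-0.052  0.051] v [-0.027  0.027]
c w2 inner/endface u hist [  0   0   0   0   0   0   0   0   0   0   0   0   0 150   0   0] top u [-0.047  0.053] v [-0.027  0.026]
```

Emit:
{"fn": "drive_tool", "kwargs": {"delta_pos": [[-125, 26, 100], [-125, 26, 150], [-125, 26, 200], [-125, 26, 236], [-125, 26, 236], [-125, 26, 236], [-125, 26, 236], [-125, 26, 236]], "twist": [0, 0, 0, 0, 0, 0, 0, 0], "hand": [0.75, 0.75, 0.75, 0.75, 0.75, 0.75, 0.75, 0.75]}}

```text
time_s: 4.25
position: [0.6042, -0.0291, 0.0953]
orientation: [3.141, -0.002, -0.001]
wrist_force: [1.0, -0.5, 0.2]
gripper_width: 0.75
finger_force: 0.0
```

```bash
python3 - <<'E'
from h import *
go(.605,-.031,.012,0)
E
```

```text
DELTA [ 0.6  1.9 83.3] twist -0.0012 yaw -0.0012 pos [ 0.6042 -0.0291  0.0953] t 4.25
```

Emit:
{"fn": "drive_tool", "kwargs": {"delta_pos": [[0, 2, 30], [0, 2, 60], [0, 2, 82], [0, 2, 82], [0, 2, 82], [0, 2, 82], [0, 2, 82], [0, 2, 82], [0, 2, 82], [0, 2, 82]], "twist": [0, 0, 0, 0, 0, 0, 0, 0, 0, 0], "hand": [0.75, 0.75, 0.75, 0.75, 0.4, 0.4, 0.4, 0.4, 0.4, 0.4], "newtons": 8}}

```text
time_s: 5.25
position: [0.6068, -0.0307, 0.0146]
orientation: [3.141, -0.005, -0.0]
wrist_force: [-0.3, -0.7, 7.2]
gripper_width: 0.581
finger_force: 8.0
```

Emit:
{"fn": "drive_tool", "kwargs": {"delta_pos": [[0, 0, -15], [0, 0, -30], [0, 0, -45], [0, 0, -60], [0, 0, -75], [0, 0, -90], [0, 0, -105], [0, 0, -105], [0, 0, -105]], "twist": [0, 0, 0, 0, 0, 0, 0, 0, 0], "hand": [0.4, 0.4, 0.4, 0.4, 0.4, 0.4, 0.4, 0.4, 0.4]}}

```text
time_s: 6.15
position: [0.6044, -0.0303, 0.1168]
orientation: [3.141, -0.001, 0.0]
wrist_force: [-0.0, 0.0, -2.6]
gripper_width: 0.582
finger_force: 8.0
```

```bash
python3 - <<'E'
from h import *
a=shot('scene');b=shot('side');print(arm.get_obs())
K=lambda c,f:cv2.resize(f(c['image'][:,:,::-1]),(400,300))
cv2.imwrite('pics/l1.png',np.hstack([K(a,lambda i:i[130:250,170:330]),K(b,lambda i:i[130:268,170:354])]))
E
```

```text
{'time_s': 6.25, 'qpos': array([-1.34847624e-01,  2.12663344e-01,  1.58799071e+00, -7.63413033e-06,
        1.34271785e+00,  1.43593680e+00]), 'joint_vel': array([-0.00025616,  0.00753542,  0.00448791,  0.00012784,  0.00090402,
       -0.00111996]), 'joint_torque': array([ 1.05591707e-04, -6.04571486e+01, -4.91452003e+01,  1.12956789e-02,
        4.48371452e-05,  3.59498824e-05]), 'position': array([ 0.60345965, -0.03020572,  0.11536266]), 'orientation': array([-3.14136080e+00,  1.76409436e-03,  1.38400366e-05]), 'wrist_force': array([ 0.2658789 , -0.24774849, -2.9975726 ]), 'ft_torque': array([ 0.01557172, -0.08433976, -0.01252598]), 'finger_force': 8.000061123166233, 'gripper_width': 0.5825830390143778}
```

View pics/l1.png

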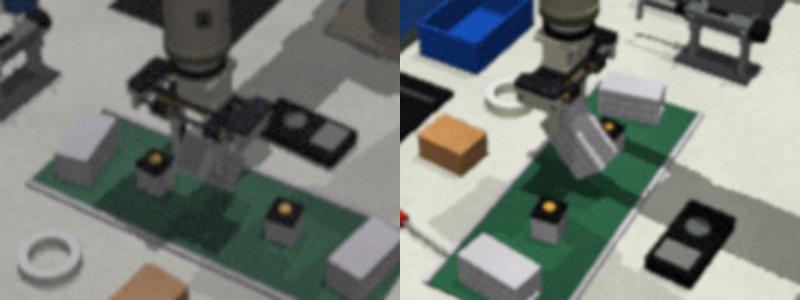

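Emit:
{"fn": "drive_tool", "kwargs": {"delta_pos": [[0, 0, 0], [0, 0, 0], [0, 0, 0], [0, 0, 5], [0, 0, 5], [0, 0, 5]], "twist": [0, 0, 0, 0, 0, 0], "hand": [0.4, 0.4, 0.4, 0.4, 0.4, 0.4], "newtons": 4}}

```text
time_s: 6.85
position: [0.6038, -0.0302, 0.1109]
orientation: [-3.141, 0.001, 0.0]
wrist_force: [0.5, 0.2, -2.9]
gripper_width: 0.582
finger_force: 4.0
```

```bash
cat >> h.py <<'E'
def tilt(cx,cy,yaw=0,zc=(.01,.14)):
    'side+scene cloud: outline of housing in (u along lane x, z)'
    for n in ('side','scene'):
        Q=cloud(shot(n)).reshape(-1,3);s=1 if n=='side' else 0
        M=Q[(abs(Q[:,0]-cx)<.13)&(abs(Q[:,1]-cy)<.045)&(Q[:,2]>zc[0])&(Q[:,2]<zc[1])]
        print(n,len(M))
        if len(M)>20:
            for z in np.arange(zc[0],zc[1],.01):
                m=M[(M[:,2]>=z)&(M[:,2]<z+.01)]
                if len(m)>2: print('  z%.3f x %.3f..%.3f y %.3f..%.3f n%d'%(z,m[:,0].min(),m[:,0].max(),m[:,1].min(),m[:,1].max(),len(m)))
E
python3 - <<'E'
from h import *
o=arm.get_obs();print(o['position'],o['wrist_force'],o['ft_torque'])
tilt(.60,-.03)
E
```

```text
[ 0.60384358 -0.03023108  0.11094984] [ 0.45243614  0.23741369 -2.8850854 ] [0.06393407 0.00227699 0.00699602]
side 643
  z0.010 x 0.472..0.680 y -0.071..0.013 n36
  z0.030 x 0.573..0.629 y -0.057..0.002 n28
  z0.040 x 0.571..0.627 y -0.061..0.000 n58
  z0.050 x 0.573..0.627 y -0.050..0.002 n43
  z0.060 x 0.575..0.631 y -0.055..0.003 n53
  z0.070 x 0.575..0.631 y -0.053..0.004 n56
  z0.080 x 0.577..0.632 y -0.061..0.002 n54
  z0.090 x 0.578..0.637 y -0.060..0.002 n59
  z0.100 x 0.579..0.636 y -0.054..0.001 n56
  z0.110 x 0.578..0.634 y -0.059..0.008 n55
  z0.120 x 0.582..0.639 y -0.057..0.014 n69
  z0.130 x 0.583..0.638 y -0.072..0.015 n76
scene 584
  z0.010 x 0.481..0.683 y -0.071..0.011 n9
  z0.020 x 0.598..0.627 y -0.057..-0.007 n5
  z0.030 x 0.573..0.632 y -0.054..-0.004 n31
  z0.040 x 0.572..0.631 y -0.057..-0.003 n37
  z0.050 x 0.579..0.633 y -0.053..-0.003 n37
  z0.060 x 0.581..0.633 y -0.058..-0.003 n42
  z0.070 x 0.579..0.635 y -0.058..-0.002 n42
  z0.080 x 0.578..0.635 y -0.058..-0.003 n54
  z0.090 x 0.580..0.636 y -0.058..-0.002 n53
  z0.100 x 0.581..0.640 y -0.059..-0.002 n58
  z0.110 x 0.584..0.640 y -0.073..0.009 n60
  z0.120 x 0.584..0.641 y -0.070..0.010 n78
  z0.130 x 0.584..0.641 y -0.071..0.012 n78
```

Emit:
{"fn": "drive_tool", "kwargs": {"delta_pos": [[-10, 0, 0], [-20, 0, 5], [-30, 0, 10], [-36, 0, 15], [-36, 0, 20], [-36, 0, 25], [-36, 0, 30], [-36, 0, 34], [-36, 0, 34], [-36, 0, 34]], "twist": [0, 0, 0, 0, 0, 0, 0, 0, 0, 0], "hand": [0.4, 0.4, 0.4, 0.4, 0.4, 0.4, 0.4, 0.4, 0.4, 0.4]}}

```text
time_s: 7.95
position: [0.5688, -0.0303, 0.0776]
orientation: [3.142, -0.001, 0.0]
wrist_force: [-0.0, 0.7, 0.1]
gripper_width: 0.577
finger_force: 4.0
```

```bash
python3 - <<'E'
from h import *
o=arm.get_obs();print(o['position'],o['wrist_force'],o['ft_torque'])
tilt(.57,-.03)
A=np.vstack([np.load(f).reshape(-1,3) for f in('w1.npy','w2.npy')])
for y in (-.2,-.08,.04,.14):
    m=A[(abs(A[:,1]-y)<.02)&(A[:,2]>.0055)&(A[:,2]<.013)]
    h,e=np.histogram(m[:,0],bins=np.arange(.44,.72,.004));print(y,[(round(e[i],3),h[i]) for i in range(len(h)) if h[i]>12])
E
```

```text
[ 0.56877339 -0.03034188  0.07762126] [-0.0153239   0.69683107  0.07404027] [ 0.04322002 -0.06298588  0.0388738 ]
side 618
  z0.010 x 0.470..0.680 y -0.067..0.010 n76
  z0.020 x 0.538..0.592 y -0.052..0.003 n47
  z0.030 x 0.538..0.593 y -0.052..0.002 n48
  z0.040 x 0.538..0.592 y -0.053..0.001 n43
  z0.050 x 0.539..0.598 y -0.054..0.001 n55
  z0.060 x 0.540..0.596 y -0.054..0.001 n53
  z0.070 x 0.540..0.597 y -0.058..0.001 n53
  z0.080 x 0.541..0.595 y -0.056..0.011 n62
  z0.090 x 0.542..0.596 y -0.057..0.015 n64
  z0.100 x 0.542..0.597 y -0.070..0.015 n66
  z0.110 x 0.540..0.578 y -0.067..0.014 n39
  z0.120 x 0.559..0.577 y -0.065..0.012 n7
  z0.130 x 0.559..0.573 y -0.072..-0.056 n5
scene 601
  z0.010 x 0.476..0.683 y -0.068..0.007 n45
  z0.020 x 0.541..0.596 y -0.058..-0.003 n37
  z0.030 x 0.542..0.599 y -0.057..-0.002 n37
  z0.040 x 0.541..0.598 y -0.058..-0.003 n42
  z0.050 x 0.539..0.597 y -0.057..-0.003 n47
  z0.060 x 0.541..0.599 y -0.057..-0.002 n45
  z0.070 x 0.540..0.600 y -0.057..-0.001 n54
  z0.080 x 0.542..0.600 y -0.060..0.010 n61
  z0.090 x 0.543..0.600 y -0.072..0.01
[... 5108 characters left out ...]
1)), (np.float64(0.564), np.int64(13)), (np.float64(0.568), np.int64(17)), (np.float64(0.576), np.int64(15)), (np.float64(0.596), np.int64(19)), (np.float64(0.6), np.int64(19)), (np.float64(0.604), np.int64(25)), (np.float64(0.608), np.int64(21)), (np.float64(0.616), np.int64(29)), (np.float64(0.62), np.int64(17)), (np.float64(0.628), np.int64(20)), (np.float64(0.632), np.int64(23)), (np.float64(0.64), np.int64(19)), (np.float64(0.644), np.int64(23)), (np.float64(0.648), np.int64(23)), (np.float64(0.652), np.int64(19)), (np.float64(0.656), np.int64(20)), (np.float64(0.66), np.int64(15)), (np.float64(0.664), np.int64(88)), (np.float64(0.668), np.int64(109)), (np.float64(0.672), np.int64(64))]
```

Emit:
{"fn": "drive_tool", "kwargs": {"delta_pos": [[0, 0, 3], [0, 0, 5], [0, 0, 5], [0, 0, 5], [0, 0, 5], [0, 0, 5], [0, 0, 5], [0, 0, -50], [0, 0, -100], [0, 0, -100]], "twist": [0, 0, 0, 0, 0, 0, 0, 0, 0, 0], "hand": [0.4, 0.4, 0.4, 0.75, 0.75, 0.75, 0.75, 0.75, 0.75, 0.75]}}

```text
time_s: 9.05
position: [0.5723, -0.0308, 0.1855]
orientation: [3.14, -0.012, 0.0]
wrist_force: [0.3, 0.2, 1.1]
gripper_width: 0.749
finger_force: 0.0
```

```bash
python3 - <<'E'
from h import *
o=arm.get_obs();print(o['wrist_force'],o['gripper_width'])
tilt(.57,-.03,zc=(.02,.125))
w=np.radians(-8);go(.570-.040*np.cos(w),.215-.040*np.sin(w),.100,w)
E
```

```text
[0.29858822 0.24241838 1.12105483] 0.748778925801031
side 615
  z0.020 x 0.536..0.592 y -0.064..0.002 n49
  z0.030 x 0.537..0.592 y -0.058..0.002 n44
  z0.040 x 0.537..0.594 y -0.054..0.002 n46
  z0.050 x 0.537..0.592 y -0.054..0.002 n57
  z0.060 x 0.538..0.593 y -0.060..0.004 n55
  z0.070 x 0.536..0.594 y -0.060..0.002 n72
  z0.080 x 0.537..0.592 y -0.060..0.002 n80
  z0.090 x 0.538..0.593 y -0.059..0.002 n85
  z0.100 x 0.536..0.593 y -0.059..0.001 n108
  z0.110 x 0.536..0.591 y -0.055..0.002 n19
scene 529
  z0.020 x 0.540..0.595 y -0.056..-0.003 n44
  z0.030 x 0.540..0.596 y -0.062..-0.003 n35
  z0.040 x 0.540..0.596 y -0.058..-0.002 n39
  z0.050 x 0.538..0.596 y -0.058..-0.002 n53
  z0.060 x 0.540..0.597 y -0.059..-0.001 n55
  z0.070 x 0.538..0.596 y -0.059..-0.002 n57
  z0.080 x 0.539..0.597 y -0.058..-0.002 n74
  z0.090 x 0.536..0.596 y -0.059..-0.002 n71
  z0.100 x 0.535..0.595 y -0.060..-0.002 n98
  z0.110 x 0.542..0.583 y -0.053..-0.004 n3
DELTA [ -39.9 -251.2   79.7] twist 0.1396 yaw 0.0 pos [ 0.5699 -0.0305  0.1801] t 9.15
```

Emit:
{"fn": "drive_tool", "kwargs": {"delta_pos": [[-10, -50, 0], [-20, -100, 0], [-30, -150, 0], [-40, -200, 0], [-40, -251, 30], [-40, -251, 80], [-40, -251, 80], [-40, -251, 80]], "twist": [0.1396, 0.1396, 0.1396, 0.1396, 0.1396, 0.1396, 0.1396, 0.1396], "hand": [0.75, 0.75, 0.75, 0.75, 0.75, 0.75, 0.75, 0.75]}}

```text
time_s: 9.95
position: [0.5251, 0.2198, 0.0936]
orientation: [3.138, 0.007, -0.139]
wrist_force: [-0.4, 0.0, 0.1]
gripper_width: 0.749
finger_force: 0.0
```

```bash
python3 - <<'E'
from h import *
w=np.radians(-8);go(.570-.040*np.cos(w),.215-.040*np.sin(w),.013,w)
E
```

```text
DELTA [ 5.7 -1.8 80.6] twist 0.0008 yaw -0.1388 pos [0.5251 0.2198 0.0936] t 9.95
```

Emit:
{"fn": "drive_tool", "kwargs": {"delta_pos": [[1, 0, 30], [1, 0, 60], [1, 0, 85], [1, 0, 85], [1, 0, 85], [1, 0, 85], [1, 0, 85], [1, 0, 85], [1, 0, 85], [1, 0, 85]], "twist": [0, 0, 0, 0, 0, 0, 0, 0, 0, 0], "hand": [0.75, 0.75, 0.75, 0.75, 0.4, 0.4, 0.4, 0.4, 0.4, 0.4], "newtons": 8}}

```text
time_s: 10.95
position: [0.5313, 0.2208, 0.0152]
orientation: [-3.14, -0.004, -0.14]
wrist_force: [-0.5, -2.3, 7.0]
gripper_width: 0.582
finger_force: 8.0
```

Emit:
{"fn": "drive_tool", "kwargs": {"delta_pos": [[0, 0, -15], [0, 0, -30], [0, 0, -45], [0, 0, -60], [0, 0, -75], [0, 0, -90], [0, 0, -100], [0, 0, -100]], "twist": [0, 0, 0, 0, 0, 0, 0, 0], "hand": [0.4, 0.4, 0.4, 0.4, 0.4, 0.4, 0.4, 0.4]}}

```text
time_s: 11.75
position: [0.5305, 0.221, 0.1148]
orientation: [-3.14, -0.003, -0.14]
wrist_force: [1.4, 0.2, -2.5]
gripper_width: 0.582
finger_force: 8.0
```

Emit:
{"fn": "drive_tool", "kwargs": {"delta_pos": [[0, 0, 0], [0, 0, 0], [0, 0, 0], [0, 0, 0], [0, 0, 0], [0, 0, 0]], "twist": [0, 0, 0, 0, 0, 0], "hand": [0.4, 0.4, 0.4, 0.4, 0.4, 0.4], "newtons": 4}}

```text
time_s: 12.35
position: [0.5291, 0.2206, 0.1122]
orientation: [3.141, 0.0, -0.14]
wrist_force: [-0.8, -0.8, -2.8]
gripper_width: 0.581
finger_force: 4.0
```

```bash
python3 - <<'E'
from h import *
o=arm.get_obs();print(o['wrist_force'],o['gripper_width'],o['ft_torque'])
tilt(.53,.22,zc=(.015,.125))
go(.566,.215,.079,np.radians(0))
E
```

```text
[-0.75737383 -0.81461818 -2.77280129] 0.5810907165357659 [ 0.02521099 -0.02713952  0.02525983]
side 565
  z0.035 x 0.506..0.564 y 0.201..0.252 n34
  z0.045 x 0.502..0.563 y 0.199..0.253 n51
  z0.055 x 0.502..0.562 y 0.202..0.252 n51
  z0.065 x 0.500..0.560 y 0.198..0.253 n53
  z0.075 x 0.498..0.559 y 0.193..0.253 n65
  z0.085 x 0.496..0.554 y 0.193..0.257 n76
  z0.095 x 0.494..0.553 y 0.194..0.255 n76
  z0.105 x 0.493..0.548 y 0.193..0.253 n72
  z0.115 x 0.489..0.546 y 0.195..0.263 n86
scene 468
  z0.035 x 0.517..0.563 y 0.188..0.248 n17
  z0.045 x 0.512..0.566 y 0.190..0.249 n49
  z0.055 x 0.515..0.567 y 0.189..0.250 n50
  z0.065 x 0.503..0.564 y 0.190..0.250 n55
  z0.075 x 0.505..0.562 y 0.189..0.249 n47
  z0.085 x 0.511..0.561 y 0.191..0.250 n53
  z0.095 x 0.493..0.561 y 0.191..0.246 n49
  z0.105 x 0.492..0.554 y 0.185..0.249 n65
  z0.115 x 0.491..0.555 y 0.180..0.258 n82
DELTA [37.2  0.4 33.4] twist -0.1396 yaw -0.1396 pos [0.5292 0.2206 0.1124] t 12.45
```

Emit:
{"fn": "drive_tool", "kwargs": {"delta_pos": [[8, 0, 8], [14, 0, 16], [18, 0, 24], [22, 0, 29], [27, 0, 33], [32, 0, 36], [37, 0, 38], [37, 0, 40], [37, 0, 40], [37, 0, 40]], "twist": [0, 0, 0, 0, 0, 0, 0, 0, 0, 0], "hand": [0.4, 0.4, 0.4, 0.4, 0.4, 0.4, 0.4, 0.4, 0.4, 0.4]}}

```text
time_s: 13.45
position: [0.5666, 0.2152, 0.073]
orientation: [-3.141, -0.001, -0.14]
wrist_force: [2.1, -2.5, 2.4]
gripper_width: 0.577
finger_force: 4.0
```

```bash
python3 - <<'E'
from h import *
o=arm.get_obs();print(o['wrist_force'],o['position'],o['ft_torque'])
tilt(.57,.22,zc=(.015,.105))
E
```

```text
[ 2.10155016 -2.54732205  2.41838022] [0.56662748 0.21524602 0.07298213] [-0.61994573 -0.2802438   0.04521461]
side 661
  z0.015 x 0.524..0.700 y 0.196..0.250 n62
  z0.025 x 0.525..0.586 y 0.195..0.248 n60
  z0.035 x 0.526..0.583 y 0.189..0.250 n58
  z0.045 x 0.524..0.589 y 0.188..0.250 n69
  z0.055 x 0.525..0.587 y 0.187..0.249 n66
  z0.065 x 0.525..0.579 y 0.185..0.248 n76
  z0.075 x 0.525..0.584 y 0.189..0.258 n83
  z0.085 x 0.525..0.581 y 0.189..0.260 n101
  z0.095 x 0.524..0.577 y 0.180..0.261 n86
scene 465
  z0.015 x 0.538..0.698 y 0.185..0.246 n48
  z0.025 x 0.535..0.587 y 0.186..0.246 n40
  z0.035 x 0.532..0.588 y 0.188..0.245 n41
  z0.045 x 0.524..0.589 y 0.188..0.246 n49
  z0.055 x 0.528..0.588 y 0.186..0.241 n45
  z0.065 x 0.525..0.587 y 0.185..0.241 n60
  z0.075 x 0.527..0.588 y 0.175..0.252 n54
  z0.085 x 0.529..0.589 y 0.175..0.256 n66
  z0.095 x 0.538..0.587 y 0.178..0.257 n62
```

Emit:
{"fn": "drive_tool", "kwargs": {"delta_pos": [[0, 0, -2], [0, 0, -2], [0, 0, -2], [0, 0, -2], [0, 0, -50], [0, 0, -100], [0, 0, -120], [0, 0, -120]], "twist": [0, 0, 0, 0, 0, 0, 0, 0], "hand": [0.75, 0.75, 0.75, 0.75, 0.75, 0.75, 0.75, 0.75]}}

```text
time_s: 14.35
position: [0.5684, 0.2163, 0.1977]
orientation: [-3.138, -0.007, -0.139]
wrist_force: [0.0, -1.1, -0.2]
gripper_width: 0.751
finger_force: 0.0
```

```bash
python3 - <<'E'
from h import *
tilt(.57,.22,zc=(.015,.125))
for n in('side','scene'):
    Q=cloud(shot(n)).reshape(-1,3)
    for cx,cy in((.596,-.247),(.566,-.03)):
        M=Q[(Q[:,2]>.05)&(Q[:,2]<.125)&(abs(Q[:,0]-cx)<.08)&(abs(Q[:,1]-cy)<.06)]
        c_,s,a=cv2.minAreaRect((M[:,:2]*1000).astype(np.float32));print(n,len(M),np.round(c_),np.round(s),round(a,1),M[:,2].max())
w=np.radians(12);go(.597-.040*np.cos(w),-.247-.040*np.sin(w),.100,w)
E
```

```text
side 821
  z0.015 x 0.525..0.700 y 0.196..0.249 n65
  z0.025 x 0.526..0.584 y 0.196..0.250 n52
  z0.035 x 0.525..0.589 y 0.189..0.249 n65
  z0.045 x 0.527..0.585 y 0.187..0.249 n71
  z0.055 x 0.526..0.587 y 0.189..0.248 n68
  z0.065 x 0.526..0.587 y 0.189..0.249 n87
  z0.075 x 0.525..0.585 y 0.188..0.249 n89
  z0.085 x 0.525..0.584 y 0.188..0.248 n104
  z0.095 x 0.525..0.584 y 0.187..0.250 n110
  z0.105 x 0.525..0.585 y 0.186..0.249 n110
scene 605
  z0.015 x 0.539..0.693 y 0.185..0.246 n40
  z0.025 x 0.532..0.588 y 0.184..0.246 n48
  z0.035 x 0.533..0.587 y 0.186..0.246 n41
  z0.045 x 0.526..0.590 y 0.188..0.247 n49
  z0.055 x 0.526..0.589 y 0.187..0.246 n60
  z0.065 x 0.525..0.588 y 0.185..0.247 n64
  z0.075 x 0.525..0.590 y 0.186..0.247 n76
  z0.085 x 0.527..0.586 y 0.187..0.245 n75
  z0.095 x 0.524..0.587 y 0.186..0.246 n88
  z0.105 x 0.528..0.588 y 0.185..0.246 n64
side 300 [ 597. -243.] [106.  66.] 12.0 0.06536895775954887
side 469 [565. -29.] [67. 58.] 89.4 0.11370367490194733
scene 296 [ 596. -249.] [112.  61.] 10.7 0.06436198026590012
scene 405 [567. -31.] [58. 61.] 89.0 0.11352459605697884
DELTA [ 59.  466.7  90.6] twist -0.349 yaw -0.1396 pos [0.5647 0.2152 0.1902] t 14.55
```

Emit:
{"fn": "drive_tool", "kwargs": {"delta_pos": [[6, 47, 0], [12, 95, 0], [18, 142, 0], [24, 190, 0], [30, 237, 0], [36, 285, 0], [42, 332, 0], [48, 380, 20], [54, 427, 50], [59, 467, 90]], "twist": [0, -0.05, -0.1, -0.15, -0.2, -0.25, -0.3, -0.349, -0.349, -0.349], "hand": [0.75, 0.75, 0.75, 0.75, 0.75, 0.75, 0.75, 0.75, 0.75, 0.75]}}

```text
time_s: 15.55
position: [0.5589, -0.2466, 0.1113]
orientation: [3.141, -0.0, 0.209]
wrist_force: [-0.0, 0.4, 0.6]
gripper_width: 0.751
finger_force: 0.0
```

Emit:
{"fn": "drive_tool", "kwargs": {"delta_pos": [[0, 0, 0], [0, 0, 0]], "twist": [0, 0], "hand": [0.75, 0.75]}}

```text
time_s: 15.75
position: [0.5572, -0.2439, 0.1093]
orientation: [-3.137, 0.004, 0.207]
wrist_force: [-0.5, -0.1, 0.6]
gripper_width: 0.75
finger_force: 0.0
```

```bash
python3 - <<'E'
from h import *
w=np.radians(12);go(.597-.040*np.cos(w),-.247-.040*np.sin(w),.013,w)
E
```

```text
DELTA [-1.3 11.7 96.3] twist -0.002 yaw 0.2074 pos [ 0.5572 -0.2439  0.1093] t 15.75
```

Emit:
{"fn": "drive_tool", "kwargs": {"delta_pos": [[-1, 12, 30], [-1, 12, 30], [-1, 12, 30], [-1, 12, 30]], "twist": [0, 0, 0, 0], "hand": [0.75, 0.75, 0.75, 0.75]}}

```text
time_s: 16.15
position: [0.562, -0.2555, 0.0845]
orientation: [3.141, -0.002, 0.211]
wrist_force: [0.2, -0.1, -0.5]
gripper_width: 0.751
finger_force: 0.0
```

```bash
python3 - <<'E'
from h import *
w=np.radians(12);go(.597-.040*np.cos(w),-.247-.040*np.sin(w),.014,w)
E
```

```text
DELTA [-4.1 -1.1 70.4] twist 0.0011 yaw 0.2105 pos [ 0.562  -0.2555  0.0845] t 16.15
```

Emit:
{"fn": "drive_tool", "kwargs": {"delta_pos": [[-3, 0, 30], [-3, 0, 60], [-3, 0, 67], [-3, 0, 67], [-3, 0, 67], [-3, 0, 67], [-3, 0, 67], [-3, 0, 67], [-3, 0, 67], [-3, 0, 67]], "twist": [0, 0, 0, 0, 0, 0, 0, 0, 0, 0], "hand": [0.75, 0.75, 0.75, 0.75, 0.4, 0.4, 0.4, 0.4, 0.4, 0.4], "newtons": 8}}

```text
time_s: 17.15
position: [0.5593, -0.2574, 0.0178]
orientation: [3.14, -0.002, 0.209]
wrist_force: [-0.9, 1.4, 7.0]
gripper_width: 0.583
finger_force: 8.0
```

Emit:
{"fn": "drive_tool", "kwargs": {"delta_pos": [[0, 0, -15], [0, 0, -30], [0, 0, -45], [0, 0, -60], [0, 0, -75], [0, 0, -90], [0, 0, -100], [0, 0, -100]], "twist": [0, 0, 0, 0, 0, 0, 0, 0], "hand": [0.4, 0.4, 0.4, 0.4, 0.4, 0.4, 0.4, 0.4]}}

```text
time_s: 17.95
position: [0.5592, -0.2576, 0.1182]
orientation: [3.139, -0.003, 0.209]
wrist_force: [0.1, -0.4, -3.0]
gripper_width: 0.578
finger_force: 8.0
```

Emit:
{"fn": "drive_tool", "kwargs": {"delta_pos": [[0, 0, 0], [0, 0, 0], [0, 0, 0], [0, 0, 0], [0, 0, 0], [0, 0, 0]], "twist": [0, 0, 0, 0, 0, 0], "hand": [0.4, 0.4, 0.4, 0.4, 0.4, 0.4], "newtons": 4}}

```text
time_s: 18.55
position: [0.558, -0.2568, 0.1155]
orientation: [-3.141, 0.0, 0.209]
wrist_force: [-0.6, 0.2, -2.3]
gripper_width: 0.58
finger_force: 4.0
```

```bash
python3 - <<'E'
from h import *
o=arm.get_obs();print(o['wrist_force'],o['gripper_width'],o['ft_torque'])
tilt(.57,-.25,zc=(.015,.125))
go(.587,-.247,.079)
E
```

```text
[-0.5971652   0.19001847 -2.27182925] 0.5797941567516618 [-0.0009142   0.04451952 -0.07193132]
side 301
  z0.035 x 0.537..0.588 y -0.235..-0.226 n14
  z0.045 x 0.535..0.585 y -0.239..-0.220 n27
  z0.055 x 0.534..0.584 y -0.239..-0.218 n32
  z0.065 x 0.528..0.580 y -0.238..-0.221 n35
  z0.075 x 0.525..0.581 y -0.237..-0.223 n34
  z0.085 x 0.528..0.577 y -0.241..-0.221 n37
  z0.095 x 0.523..0.574 y -0.239..-0.224 n31
  z0.105 x 0.519..0.573 y -0.289..-0.222 n45
  z0.115 x 0.516..0.571 y -0.289..-0.218 n46
scene 380
  z0.035 x 0.539..0.582 y -0.236..-0.227 n8
  z0.045 x 0.538..0.600 y -0.278..-0.225 n34
  z0.055 x 0.536..0.600 y -0.279..-0.225 n46
  z0.065 x 0.524..0.596 y -0.279..-0.225 n46
  z0.075 x 0.525..0.591 y -0.281..-0.224 n44
  z0.085 x 0.525..0.592 y -0.281..-0.226 n50
  z0.095 x 0.524..0.589 y -0.285..-0.228 n46
  z0.105 x 0.523..0.585 y -0.290..-0.224 n44
  z0.115 x 0.520..0.583 y -0.293..-0.222 n61
DELTA [30.4 -3.7 36.6] twist 0 yaw 0.2094 pos [ 0.558  -0.2569  0.1156] t 18.65
```

Emit:
{"fn": "drive_tool", "kwargs": {"delta_pos": [[6, -1, 8], [10, -2, 16], [14, -3, 24], [17, -4, 30], [21, -4, 34], [25, -4, 37], [30, -4, 39], [30, -4, 41], [30, -4, 41], [30, -4, 41]], "twist": [0, 0, 0, 0, 0, 0, 0, 0, 0, 0], "hand": [0.4, 0.4, 0.4, 0.4, 0.4, 0.4, 0.4, 0.4, 0.4, 0.4]}}

```text
time_s: 19.65
position: [0.5875, -0.2466, 0.0756]
orientation: [3.141, -0.002, 0.21]
wrist_force: [1.8, 3.5, 5.6]
gripper_width: 0.581
finger_force: 4.0
```

```bash
python3 - <<'E'
from h import *
o=arm.get_obs();print(o['wrist_force'],o['position'],o['ft_torque'])
tilt(.58,-.25,zc=(.015,.115))
E
```

```text
[1.75084627 3.50798477 5.61710064] [ 0.58751754 -0.24664183  0.07557409] [ 0.73516189 -0.38456245 -0.11687993]
side 385
  z0.015 x 0.550..0.601 y -0.276..-0.213 n39
  z0.025 x 0.550..0.606 y -0.269..-0.212 n37
  z0.035 x 0.550..0.602 y -0.268..-0.213 n34
  z0.045 x 0.550..0.601 y -0.279..-0.211 n38
  z0.055 x 0.548..0.600 y -0.277..-0.215 n41
  z0.065 x 0.548..0.600 y -0.275..-0.210 n35
  z0.075 x 0.548..0.601 y -0.278..-0.206 n42
  z0.085 x 0.548..0.599 y -0.280..-0.205 n42
  z0.095 x 0.547..0.598 y -0.279..-0.206 n38
  z0.105 x 0.547..0.600 y -0.280..-0.205 n39
scene 475
  z0.015 x 0.560..0.615 y -0.268..-0.214 n41
  z0.025 x 0.549..0.614 y -0.268..-0.218 n42
  z0.035 x 0.551..0.615 y -0.269..-0.216 n34
  z0.045 x 0.550..0.614 y -0.270..-0.217 n42
  z0.055 x 0.559..0.615 y -0.282..-0.217 n34
  z0.065 x 0.552..0.616 y -0.281..-0.213 n42
  z0.075 x 0.552..0.612 y -0.283..-0.210 n55
  z0.085 x 0.551..0.613 y -0.286..-0.206 n66
  z0.095 x 0.556..0.611 y -0.284..-0.205 n61
  z0.105 x 0.559..0.610 y -0.289..-0.205 n58
```

Emit:
{"fn": "drive_tool", "kwargs": {"delta_pos": [[0, 0, 2], [0, 0, 0], [0, 0, 0], [0, 0, 0], [0, 0, 0], [0, 0, -50], [0, 0, -100], [0, 0, -140], [0, 0, -140], [0, 0, -140]], "twist": [0, 0, 0, 0, 0, 0, 0, 0, 0, 0], "hand": [0.4, 0.75, 0.75, 0.75, 0.75, 0.75, 0.75, 0.75, 0.75, 0.75]}}

```text
time_s: 20.75
position: [0.5873, -0.2473, 0.2163]
orientation: [3.14, -0.002, 0.209]
wrist_force: [-0.2, -0.3, -1.4]
gripper_width: 0.747
finger_force: 0.0
```

```bash
python3 - <<'E'
from h import *
tilt(.58,-.25,zc=(.015,.125))
for n in('side','scene'):
    Q=cloud(shot(n)).reshape(-1,3)
    for cx,cy in((.556,.217),(.566,-.03)):
        M=Q[(Q[:,2]>.06)&(Q[:,2]<.125)&(abs(Q[:,0]-cx)<.08)&(abs(Q[:,1]-cy)<.06)]
        c_,s,a=cv2.minAreaRect((M[:,:2]*1000).astype(np.float32));print(n,len(M),np.round(c_),np.round(s),round(a,1),M[:,2].max())
    M=Q[(Q[:,2]>.195)&(Q[:,2]<.22)&(abs(Q[:,0]-.45)<.25)&(abs(Q[:,1]-.68)<.2)]
    c_,s,a=cv2.minAreaRect((M[:,:2]*1000).astype(np.float32));print('box',n,len(M),np.round(c_),np.round(s),round(a,1))
    # duct: vertical-cylinder crest line
    M=Q[(Q[:,2]>.07)&(Q[:,2]<.092)&(Q[:,0]>.35)&(Q[:,0]<.56)&(Q[:,1]>.44)&(Q[:,1]<.58)]
    print('duct',len(M),[ (round(y,2),M[abs(M[:,1]-y)<.01][:,0].mean().round(3)) for y in np.arange(.45,.58,.02) if (abs(M[:,1]-y)<.01).sum()>5])
go(.494,.409,.32)
E
```

```text
side 481
  z0.015 x 0.551..0.604 y -0.267..-0.213 n37
  z0.025 x 0.552..0.602 y -0.281..-0.212 n36
  z0.035 x 0.552..0.605 y -0.272..-0.213 n39
  z0.045 x 0.552..0.604 y -0.275..-0.214 n36
  z0.055 x 0.549..0.604 y -0.269..-0.214 n41
  z0.065 x 0.551..0.611 y -0.270..-0.213 n34
  z0.075 x 0.552..0.611 y -0.281..-0.214 n61
  z0.085 x 0.552..0.613 y -0.279..-0.211 n67
  z0.095 x 0.548..0.612 y -0.276..-0.211 n69
  z0.105 x 0.550..0.613 y -0.277..-0.209 n61
scene 490
  z0.015 x 0.553..0.617 y -0.270..-0.212 n36
  z0.025 x 0.550..0.614 y -0.267..-0.217 n38
  z0.035 x 0.553..0.616 y -0.271..-0.216 n34
  z0.045 x 0.556..0.616 y -0.270..-0.216 n39
  z0.055 x 0.551..0.618 y -0.277..-0.216 n46
  z0.065 x 0.555..0.617 y -0.278..-0.215 n48
  z0.075 x 0.550..0.618 y -0.279..-0.213 n62
  z0.085 x 0.551..0.616 y -0.279..-0.214 n69
  z0.095 x 0.551..0.616 y -0.278..-0.215 n67
  z0.105 x 0.552..0.615 y -0.278..-0.217 n51
side 538 [555. 219.] [62. 59.] 81.6 0.11372306100289631
side 420 [566. -29.] [58. 64.] 0.8 0.1137304421978429
box side 5306 [447. 686.] [160. 200.] 89.7
duct 897 [(np.float64(0.45), np.float64(0.441)), (np.float64(0.47), np.float64(0.443)), (np.float64(0.49), np.float64(0.442)), (np.float64(0.51), np.float64(0.443)), (np.float64(0.53), np.float64(0.442)), (np.float64(0.55), np.float64(0.444))]
scene 400 [556. 216.] [57. 62.] 80.0 0.11294654558370132
scene 362 [567. -32.] [61. 59.] 1.9 0.11268065033702124
box scene 2815 [450. 682.] [158. 208.] 89.8
duct 582 [(np.float64(0.45), np.float64(0.457)), (np.float64(0.47), np.float64(0.455)), (np.float64(0.49), np.float64(0.456)), (np.float64(0.51), np.float64(0.456)), (np.float64(0.53), np.float64(0.457)), (np.float64(0.55), np.float64(0.457)), (np.float64(0.57), np.float64(0.457))]
DELTA [  46.4 -660.2 -106.3] twist 0 yaw 0.2093 pos [ 0.5855 -0.2463  0.2123] t 20.95
```

Emit:
{"fn": "drive_tool", "kwargs": {"delta_pos": [[5, -48, -10], [10, -96, -20], [15, -144, -30], [20, -192, -30], [25, -240, -30], [30, -288, -30], [40, -336, -30], [50, -384, -30], [55, -432, -30], [60, -480, -30]], "twist": [-0.14, -0.28, -0.42, -0.56, -0.7, -0.84, -0.98, -1.12, -1.26, -1.4], "hand": [0.6, 0.6, 0.6, 0.6, 0.6, 0.6, 0.6, 0.6, 0.6, 0.6]}}

```text
time_s: 21.95
position: [0.5443, 0.237, 0.243]
orientation: [-3.139, 0.001, 1.615]
wrist_force: [1.1, -0.0, 0.7]
gripper_width: 0.601
finger_force: 0.0
```

```bash
python3 - <<'E'
from h import *
go(.5266,.4017,.24,np.pi-.218);print(arm.get_obs()['qpos'].round(2))
E
```

```text
DELTA [165.3 -10.4   2.9] twist -1.3085 yaw 1.6151 pos [0.5443 0.237  0.243 ] t 21.95
[ 0.32  0.11  1.47 -0.    1.57  0.28]
```

Emit:
{"fn": "drive_tool", "kwargs": {"delta_pos": [[40, -3, 0], [80, -5, 0], [120, -8, 0], [165, -10, 0], [165, -10, 0], [165, -10, 0], [165, -10, 0], [165, -10, 0], [165, -10, 0], [165, -10, 0]], "twist": [-0.14, -0.28, -0.42, -0.56, -0.7, -0.84, -0.98, -1.12, -1.26, -1.308], "hand": [0.6, 0.6, 0.6, 0.6, 0.6, 0.6, 0.6, 0.6, 0.6, 0.6]}}

```text
time_s: 22.95
position: [0.5285, 0.3993, 0.2426]
orientation: [-3.139, -0.002, 2.923]
wrist_force: [0.1, 0.1, 0.5]
gripper_width: 0.598
finger_force: 0.0
```

```bash
python3 - <<'E'
from h import *
c=shot('wrist');P=cloud(c);save(c,'w3.png',1.2)
Q=P.reshape(-1,3)
M=Q[(Q[:,2]>.122)&(Q[:,2]<.142)&(abs(Q[:,0]-.48)<.12)&(abs(Q[:,1]-.40)<.1)]
print(len(M),M[:,2].mean())
if len(M)>20:
    c_,s,a=cv2.minAreaRect((M[:,:2]*1000).astype(np.float32));print(np.round(c_),np.round(s),round(a,1))
for n in('side','scene'):
    Q=cloud(shot(n)).reshape(-1,3)
    M=Q[(Q[:,2]>.124)&(Q[:,2]<.145)&(abs(Q[:,0]-.5)<.15)&(abs(Q[:,1]-.40)<.12)]
    c_,s,a=cv2.minAreaRect((M[:,:2]*1000).astype(np.float32));print(n,len(M),np.round(c_),np.round(s),round(a,1))
go(.5266,.4017,.111,np.pi-.218);print(arm.get_obs()['qpos'].round(2))
E
```

```text
2030 0.1340394648028879
[492. 410.] [ 21. 116.] 77.6
side 331 [493. 410.] [ 21. 117.] 77.7
scene 198 [495. 408.] [ 22. 120.] 78.4
DELTA [  2.2   2.  132.1] twist -0.0076 yaw 2.916 pos [0.5286 0.3994 0.2431] t 23.1
[ 0.57  0.29  1.26 -0.    1.59 -0.78]
```

View pics/w3.png

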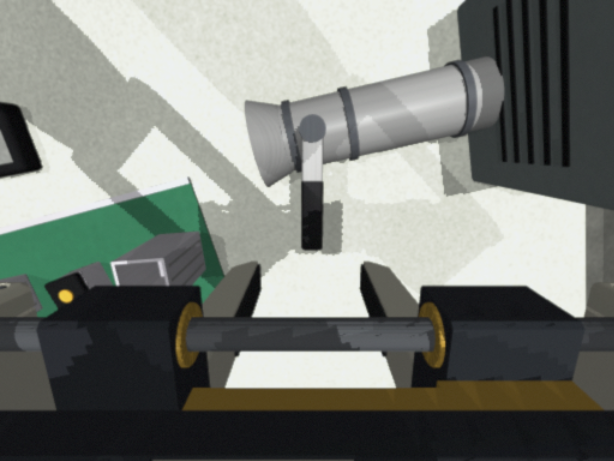

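Emit:
{"fn": "drive_tool", "kwargs": {"delta_pos": [[5, 2, 40], [5, 2, 80], [5, 2, 110], [5, 2, 131], [5, 2, 131], [5, 2, 131], [5, 2, 131], [5, 2, 131], [5, 2, 131], [5, 2, 131]], "twist": [0, 0, 0, 0, 0, 0, 0, 0, 0, 0], "hand": [0.6, 0.6, 0.6, 0.6, 0.6, 0.6, 0.15, 0.15, 0.15, 0.15], "newtons": 12}}

```text
time_s: 24.1
position: [0.525, 0.4031, 0.1147]
orientation: [3.141, 0.001, 2.917]
wrist_force: [0.4, -0.2, 0.7]
gripper_width: 0.306
finger_force: 0.0
```

```bash
cat >> h.py <<'E'
def arc(axis,a0,a1,n,zt,r=.08):
    'rows for tool x pointing inward, handle angle a0->a1 (deg)'
    o=arm.get_obs();R=toolT(o)[:3,:3];yaw=np.arctan2(R[1,0],R[0,0])
    for a in np.linspace(a0,a1,n+1)[1:]:
        b=np.radians(a);p=np.array([axis[0]+r*np.cos(b),axis[1]+r*np.sin(b),zt])
        d=R.T@(p-o['position'])*1000;t=(yaw-(b+np.pi)+np.pi)%(2*np.pi)-np.pi
        print([float(v) for v in d.round(0)],round(t,3))
E
python3 - <<'E'
from h import *
o=arm.get_obs();print(o)
p=o['position'];ax=np.array([.4462,.4197]);print('r',np.hypot(*(p[:2]-ax)),np.degrees(np.arctan2(*(p[:2]-ax)[::-1])))
arc(ax,-12.4,-94,16,p[2],np.hypot(*(p[:2]-ax)))
E
```

```text
{'time_s': 24.1, 'qpos': array([ 5.77343295e-01,  3.59075662e-01,  1.41405015e+00,  4.65170346e-06,
        1.36707525e+00, -7.69176493e-01]), 'joint_vel': array([ 8.67332597e-05,  4.42396597e-03,  7.06497630e-03, -1.67512115e-03,
        1.05910380e-03,  5.44304675e-05]), 'joint_torque': array([-5.17965032e-03, -6.58181906e+01, -4.75345802e+01,  4.46742692e-02,
        5.58163330e-02,  4.02595906e-03]), 'position': array([0.52504739, 0.40311035, 0.11465274]), 'orientation': array([3.14058965e+00, 9.64636229e-04, 2.91731469e+00]), 'wrist_force': array([ 0.42095753, -0.17355448,  0.72160511]), 'ft_torque': array([ 0.07785892, -0.11890472, -0.04538225]), 'finger_force': 0.0, 'gripper_width': 0.30594934356715725}
r 0.08057373827526902 -11.881838831238618
[0.0, -8.0, -0.0] 0.081
[1.0, -15.0, -0.0] 0.17
[3.0, -22.0, -0.0] 0.259
[5.0, -29.0, -0.0] 0.348
[8.0, -35.0, -0.0] 0.437
[11.0, -42.0, -0.0] 0.526
[15.0, -48.0, -0.0] 0.615
[19.0, -54.0, -0.0] 0.704
[24.0, -59.0, -0.0] 0.793
[29.0, -64.0, -0.0] 0.882
[35.0, -68.0, -0.0] 0.971
[41.0, -72.0, -0.0] 1.06
[48.0, -75.0, -0.0] 1.149
[54.0, -78.0, -0.0] 1.238
[61.0, -80.0, -0.0] 1.327
[68.0, -81.0, -0.0] 1.416
```

Emit:
{"fn": "drive_tool", "kwargs": {"delta_pos": [[0, 0, 2], [0, 0, 2], [0, 0, 2], [0, -8, 2], [1, -15, 2], [3, -22, 2], [5, -29, 2], [8, -35, 2], [11, -42, 2], [15, -48, 2]], "twist": [0, 0, 0, 0.081, 0.17, 0.259, 0.348, 0.437, 0.526, 0.615], "hand": [0.15, 0.15, 0.15, 0.15, 0.15, 0.15, 0.15, 0.15, 0.15, 0.15]}}

```text
time_s: 25.1
position: [0.4998, 0.3593, 0.1118]
orientation: [3.14, 0.0, 2.298]
wrist_force: [2.4, -0.1, -0.4]
gripper_width: 0.191
finger_force: 11.9
```

```bash
python3 - <<'E'
from h import *
o=arm.get_obs();print(o['wrist_force'],o['gripper_width'],o['finger_force'])
p=o['position'];ax=np.array([.4462,.4197]);print(p,'r',np.hypot(*(p[:2]-ax)),np.degrees(np.arctan2(*(p[:2]-ax)[::-1])),o['orientation'])
arc(ax,-48,-95,9,p[2],.0806)
E
```

```text
[ 2.44199259 -0.12694759 -0.43432924] 0.19129982840420873 11.944689005613327
[0.4998209  0.35925539 0.11183116] r 0.08080069054740831 -48.42351210272359 [3.14028602e+00 3.50611738e-04 2.29833174e+00]
[0.0, -7.0, -0.0] 0.086
[1.0, -14.0, -0.0] 0.177
[3.0, -21.0, -0.0] 0.268
[5.0, -28.0, -0.0] 0.359
[8.0, -35.0, -0.0] 0.45
[12.0, -41.0, -0.0] 0.541
[16.0, -47.0, -0.0] 0.633
[20.0, -53.0, -0.0] 0.724
[26.0, -58.0, -0.0] 0.815
```

Emit:
{"fn": "drive_tool", "kwargs": {"delta_pos": [[0, -7, 0], [1, -14, 0], [3, -21, 0], [5, -28, 0], [8, -35, 0], [12, -41, 0], [16, -47, 0], [20, -53, 0], [26, -58, 0], [26, -58, 0]], "twist": [0.086, 0.177, 0.268, 0.359, 0.45, 0.541, 0.633, 0.724, 0.815, 0.815], "hand": [0.15, 0.15, 0.15, 0.15, 0.15, 0.15, 0.15, 0.15, 0.15, 0.15]}}

```text
time_s: 26.1
position: [0.4427, 0.3392, 0.1121]
orientation: [3.133, -0.001, 1.483]
wrist_force: [24.3, -4.0, -13.4]
gripper_width: 0.241
finger_force: 11.9
```

```bash
python3 - <<'E'
from h import *
o=arm.get_obs();print(o['wrist_force'],o['ft_torque'],o['gripper_width'],o['finger_force'])
p=o['position'];ax=np.array([.4462,.4197]);print(p,'r',np.hypot(*(p[:2]-ax)),np.degrees(np.arctan2(*(p[:2]-ax)[::-1])),np.degrees(o['orientation']))
E
```

```text
[ 24.3030719   -4.04118938 -13.39420594] [-0.438836   -4.06775713  0.14942361] 0.241032291101326 11.949419248849154
[0.44270593 0.33917309 0.11211833] r 0.08060268137087831 -92.48451003134984 [ 1.79498083e+02 -3.05871392e-02  8.49977706e+01]
```

Emit:
{"fn": "drive_tool", "kwargs": {"delta_pos": [[0, 0, 0], [0, 0, 0], [0, 0, 0], [0, 0, -30], [0, 0, -80], [0, 0, -130], [0, 0, -160]], "twist": [0, 0, 0, 0, 0, 0, 0], "hand": [0.5, 0.5, 0.5, 0.5, 0.5, 0.5, 0.5]}}

```text
time_s: 26.8
position: [0.4394, 0.3408, 0.2764]
orientation: [3.138, -0.003, 1.488]
wrist_force: [0.3, 0.7, -1.5]
gripper_width: 0.504
finger_force: 0.0
```

```bash
python3 - <<'E'
from h import *
for n in('wrist','side','scene'):
    c=shot(n);Q=cloud(c).reshape(-1,3)
    M=Q[(Q[:,2]>.124)&(Q[:,2]<.145)&(abs(Q[:,0]-.45)<.08)&(abs(Q[:,1]-.37)<.1)]
    if len(M)>20: c_,s,a=cv2.minAreaRect((M[:,:2]*1000).astype(np.float32));print('dam',n,len(M),np.round(c_),np.round(s),round(a,1))
    if n!='wrist':
      for cx,cy in((.556,.217),(.566,-.03),(.582,-.247)):
        M=Q[(Q[:,2]>.06)&(Q[:,2]<.125)&(abs(Q[:,0]-cx)<.08)&(abs(Q[:,1]-cy)<.06)]
        if len(M)>20: c_,s,a=cv2.minAreaRect((M[:,:2]*1000).astype(np.float32));print(n,len(M),np.round(c_),np.round(s),round(a,1),M[:,2].max())
      M=Q[(Q[:,2]>.098)&(Q[:,2]<.125)&(abs(Q[:,0]-.55)<.13)&(abs(Q[:,1]+.45)<.1)]
      c_,s,a=cv2.minAreaRect((M[:,:2]*1000).astype(np.float32));print('blow',n,len(M),np.round(c_),np.round(s),round(a,1))
      for q in('handle_front','blower'):
        for r in search_frame(n,q):
          u,v=map(int,np.round(r['point']));print(q,round(r['conf'],2),u,v,Q.reshape(384,512,3)[v,u].round(3))
o=arm.get_obs();print(o['position'],o['qpos'].round(2))
E
```

```text
dam wrist 1611 [445. 372.] [117.  21.] 89.3
dam side 321 [446. 374.] [119.  22.] 89.7
side 524 [555. 219.] [60. 58.] 82.6 0.11469037330778009
side 202 [565. -29.] [62. 56.] 89.3 0.1138309188501625
side 315 [ 582. -246.] [55. 68.] 11.3 0.11461372386454305
blow side 244 [ 523. -459.] [ 63. 171.] 86.8
handle_front 0.79 322 141 [ 0.501 -0.443  0.104]
blower 0.73 321 142 [ 0.505 -0.444  0.097]
dam scene 204 [446. 371.] [ 27. 116.] 1.9
scene 393 [557. 215.] [58. 61.] 81.4 0.11156424456117708
scene 356 [567. -31.] [62. 61.] 2.1 0.11285919547508771
scene 322 [ 583. -246.] [64. 58.] 13.1 0.112178422896831
blow scene 331 [ 558. -460.] [ 65. 237.] 89.5
handle_front 0.61 167 151 [ 0.567 -0.452  0.11 ]
blower 0.7 168 147 [ 0.548 -0.462  0.114]
blower 0.56 255 199 [ 0.592 -0.019  0.091]
[0.43787967 0.33950549 0.26951458] [ 0.57 -0.01  1.54  0.    1.61  0.65]
```

Emit:
{"fn": "drive_tool", "kwargs": {"delta_pos": [[-48, 10, -10], [-96, 20, -20], [-144, 30, -30], [-192, 40, -30], [-240, 50, -30], [-288, 60, -30], [-336, 70, -30], [-384, 80, -30], [-432, 90, -30], [-480, 97, -30]], "twist": [0.13, 0.26, 0.39, 0.52, 0.65, 0.78, 0.91, 1.04, 1.17, 1.3], "hand": [0.6, 0.6, 0.6, 0.6, 0.6, 0.6, 0.6, 0.6, 0.6, 0.6]}}

```text
time_s: 28.15
position: [0.4948, -0.1482, 0.2999]
orientation: [-3.14, 0.002, 0.182]
wrist_force: [0.7, 0.7, -0.6]
gripper_width: 0.602
finger_force: 0.0
```

```bash
python3 - <<'E'
from h import *
go(.50,-.45,.30,0.15)
E
```

```text
DELTA [-49.4 297.7  -0.5] twist 0.032 yaw 0.182 pos [ 0.4948 -0.1482  0.2999] t 28.15
```

Emit:
{"fn": "drive_tool", "kwargs": {"delta_pos": [[-8, 45, 0], [-16, 90, 0], [-24, 135, 0], [-32, 180, 0], [-40, 225, 0], [-49, 270, 0], [-49, 297, 0], [-49, 297, 0], [-49, 297, 0]], "twist": [0, 0, 0, 0, 0, 0, 0, 0, 0], "hand": [0.6, 0.6, 0.6, 0.6, 0.6, 0.6, 0.6, 0.6, 0.6]}}

```text
time_s: 29.05
position: [0.5021, -0.4471, 0.2992]
orientation: [-3.138, 0.002, 0.187]
wrist_force: [0.7, 0.7, 0.3]
gripper_width: 0.6
finger_force: 0.0
```

```bash
python3 - <<'E'
from h import *
c=shot('wrist');P=cloud(c);save(c,'w4.png',1.2);np.save('w4.npy',P)
Q=P.reshape(-1,3)
for lo,hi in((.099,.13),(.06,.095),(.003,.02)):
    M=Q[(Q[:,2]>lo)&(Q[:,2]<hi)&(abs(Q[:,0]-.55)<.2)&(abs(Q[:,1]+.45)<.1)]
    c_,s,a=cv2.minAreaRect((M[:,:2]*1000).astype(np.float32));print(lo,len(M),np.round(c_),np.round(s),round(a,1),M[:,2].mean())
M=Q[(Q[:,2]>.099)&(Q[:,2]<.13)&(abs(Q[:,1]+.45)<.1)]
for x in np.arange(.40,.74,.01):
    m=M[abs(M[:,0]-x)<.005]
    if len(m)>3:print(round(x,3),m[:,1].min().round(3),m[:,1].max().round(3),m[:,2].max().round(3))
for q in('handle_front','blower','cradle'):
  for r in search_frame('wrist',q):
    u,v=map(int,np.round(r['point']));print(q,round(r['conf'],2),u,v,P[v,u].round(3))
print(arm.get_obs()['position'])
E
```

```text
0.099 3855 [ 561. -461.] [ 64. 242.] 88.4 0.10959666890714212
0.06 193 [ 584. -462.] [ 51. 228.] 88.4 0.08711401915754313
0.003 1254 [ 552. -449.] [197. 395.] 89.7 0.008101669038362251
0.44 -0.476 -0.437 0.121
0.45 -0.478 -0.437 0.122
0.46 -0.479 -0.437 0.122
0.47 -0.491 -0.427 0.122
0.48 -0.49 -0.427 0.113
0.49 -0.476 -0.442 0.113
0.5 -0.476 -0.442 0.113
0.51 -0.477 -0.443 0.112
0.52 -0.477 -0.443 0.114
0.53 -0.477 -0.443 0.114
0.54 -0.477 -0.443 0.114
0.55 -0.478 -0.444 0.115
0.56 -0.478 -0.444 0.113
0.57 -0.493 -0.429 0.113
0.58 -0.493 -0.43 0.113
0.59 -0.478 -0.445 0.113
0.6 -0.474 -0.448 0.11
0.61 -0.474 -0.45 0.11
0.62 -0.473 -0.451 0.109
0.63 -0.468 -0.458 0.104
0.64 -0.468 -0.458 0.103
0.65 -0.468 -0.458 0.103
0.66 -0.469 -0.458 0.103
0.67 -0.469 -0.459 0.103
0.68 -0.469 -0.459 0.103
handle_front 0.61 272 149 [ 0.54  -0.458  0.112]
blower 0.57 274 146 [ 0.545 -0.459  0.112]
cradle 0.71 258 150 [ 0.525 -0.441  0.009]
cradle 0.54 20 198 [ 0.37  -0.053  0.03 ]
[ 0.50302762 -0.44606281  0.30184286]
```

View pics/w4.png

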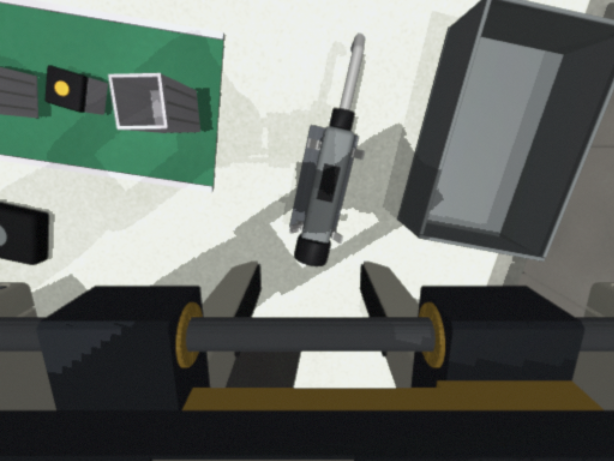

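```bash
python3 - <<'E'
from h import *
for f in('w4.npy','scene0.npy'):
    Q=np.load(f).reshape(-1,3)
    M=Q[(abs(Q[:,0]-.525)<.06)&(Q[:,1]<-.51)&(Q[:,1]>-.64)&(Q[:,2]>.02)]
    print(len(M), [(round(y,2),M[abs(M[:,1]-y)<.01][:,2].max().round(3)) for y in np.arange(-.63,-.5,.02) if (abs(M[:,1]-y)<.01).sum()])
go(.525,-.4605,.14,-.025)
E
```

```text
3783 [(np.float64(-0.63), np.float64(0.102)), (np.float64(-0.61), np.float64(0.103)), (np.float64(-0.59), np.float64(0.103)), (np.float64(-0.57), np.float64(0.101)), (np.float64(-0.53), np.float64(0.399)), (np.float64(-0.51), np.float64(0.402))]
332 [(np.float64(-0.63), np.float64(0.1)), (np.float64(-0.61), np.float64(0.104)), (np.float64(-0.59), np.float64(0.103)), (np.float64(-0.57), np.float64(0.103))]
DELTA [ 18.9  18.3 161.8] twist 0.2139 yaw 0.1889 pos [ 0.503  -0.4461  0.3018] t 29.25
```

Emit:
{"fn": "drive_tool", "kwargs": {"delta_pos": [[19, 18, 40], [19, 18, 80], [19, 18, 120], [19, 18, 160], [19, 18, 160], [19, 18, 160], [19, 18, 160]], "twist": [0.14, 0.214, 0.214, 0.214, 0.214, 0.214, 0.214], "hand": [0.6, 0.6, 0.6, 0.6, 0.6, 0.6, 0.6]}}

```text
time_s: 29.95
position: [0.5262, -0.4625, 0.1457]
orientation: [3.138, -0.004, -0.026]
wrist_force: [0.0, -0.7, 0.7]
gripper_width: 0.605
finger_force: 0.0
```

```bash
python3 - <<'E'
from h import *
go(.525,-.4605,.076,-.025)
E
```

```text
DELTA [-1.5 -2.2 69.7] twist -0.0011 yaw -0.0261 pos [ 0.5262 -0.4625  0.1457] t 29.95
```

Emit:
{"fn": "drive_tool", "kwargs": {"delta_pos": [[-1, -1, 30], [-1, -1, 55], [-1, -1, 67], [-1, -1, 67], [-1, -1, 67], [-1, -1, 67], [-1, -1, 67], [-1, -1, 67], [-1, -1, 67], [-1, -1, 67]], "twist": [0, 0, 0, 0, 0, 0, 0, 0, 0, 0], "hand": [0.6, 0.6, 0.6, 0.6, 0.3, 0.3, 0.3, 0.3, 0.3, 0.3], "newtons": 40}}

```text
time_s: 30.95
position: [0.5245, -0.461, 0.0765]
orientation: [3.14, -0.002, -0.026]
wrist_force: [-0.2, 2.3, 7.7]
gripper_width: 0.365
finger_force: 40.0
```

```bash
python3 - <<'E'
from h import *
o=arm.get_obs();print(o)
E
```

```text
{'time_s': 30.95, 'qpos': array([-7.94538523e-01,  4.85900516e-01,  1.32321156e+00,  3.43613953e-04,
        1.33027956e+00,  8.02676583e-01]), 'joint_vel': array([ 4.26320292e-04, -9.34922210e-04,  2.61241932e-05,  1.13716399e-03,
       -5.80589277e-04, -1.80567531e-03]), 'joint_torque': array([-8.03736784e-01, -6.73052788e+01, -4.46397758e+01, -3.71368015e-01,
       -7.23362155e-01, -2.23801075e-02]), 'position': array([ 0.52454471, -0.46096396,  0.07652428]), 'orientation': array([ 3.14030358e+00, -1.81499196e-03, -2.64990925e-02]), 'wrist_force': array([-0.22782646,  2.34203649,  7.7212563 ]), 'ft_torque': array([0.36542677, 0.07260853, 0.0130308 ]), 'finger_force': 40.00163197517395, 'gripper_width': 0.36450782196779885}
```

Emit:
{"fn": "drive_tool", "kwargs": {"delta_pos": [[0, 0, -10], [0, 0, -25], [0, 0, -45], [0, 0, -70], [0, 0, -100], [0, 0, -130], [0, 0, -150], [0, 0, -150], [0, 0, -150]], "twist": [0, 0, 0, 0, 0, 0, 0, 0, 0], "hand": [0.3, 0.3, 0.3, 0.3, 0.3, 0.3, 0.3, 0.3, 0.3]}}

```text
time_s: 31.85
position: [0.5238, -0.4607, 0.2251]
orientation: [3.141, -0.001, -0.027]
wrist_force: [0.2, 0.9, -3.3]
gripper_width: 0.366
finger_force: 40.0
```

```bash
python3 - <<'E'
from h import *
o=arm.get_obs();print(o['wrist_force'],o['ft_torque'],o['gripper_width'])
p=o['position']
for n in('side','scene','wrist'):
    Q=cloud(shot(n)).reshape(-1,3)
    M=Q[(Q[:,2]>.15)&(Q[:,2]<.30)&(Q[:,0]>.60)&(Q[:,0]<.73)&(abs(Q[:,1]+.465)<.06)]
    print(n,len(M))
    for x in np.arange(.61,.73,.01):
        m=M[abs(M[:,0]-x)<.005]
        if len(m)>1: print('  %.2f y %.3f..%.3f z %.3f..%.3f'%(x,m[:,1].min(),m[:,1].max(),m[:,2].min(),m[:,2].max()))
print(p)
for y,x in((.217,.556),(-.030,.566),(-.2465,.582)): go(x-.165,y,.17,0.0)
E
```

```text
[ 0.23641632  0.9275981  -3.27978741] [ 0.06692343 -0.01753249 -0.02115881] 0.36626897157694693
side 109
  0.61 y -0.464..-0.445 z 0.238..0.256
  0.62 y -0.466..-0.451 z 0.242..0.254
  0.63 y -0.469..-0.453 z 0.242..0.248
  0.64 y -0.467..-0.448 z 0.242..0.251
  0.65 y -0.463..-0.453 z 0.239..0.252
  0.66 y -0.464..-0.453 z 0.238..0.249
  0.67 y -0.468..-0.455 z 0.242..0.252
  0.68 y -0.465..-0.452 z 0.195..0.249
  0.69 y -0.467..-0.454 z 0.192..0.240
scene 139
  0.61 y -0.476..-0.449 z 0.230..0.255
  0.62 y -0.467..-0.447 z 0.234..0.253
  0.63 y -0.464..-0.454 z 0.239..0.250
  0.64 y -0.469..-0.455 z 0.238..0.248
  0.65 y -0.467..-0.458 z 0.241..0.246
  0.66 y -0.468..-0.457 z 0.241..0.249
  0.67 y -0.466..-0.457 z 0.235..0.248
  0.68 y -0.469..-0.456 z 0.188..0.249
  0.69 y -0.469..-0.457 z 0.190..0.242
  0.70 y -0.463..-0.456 z 0.205..0.226
wrist 3360
  0.61 y -0.474..-0.450 z 0.244..0.256
  0.62 y -0.468..-0.456 z 0.241..0.250
  0.63 y -0.468..-0.456 z 0.241..0.249
  0.64 y -0.468..-0.457 z 0.242..0.250
  0.65 y -0.468..-0.457 z 0.243..0.249
[ 0.52380505 -0.46066533  0.22508241]
DELTA [-149.8 -672.8   54.4] twist -0.0266 yaw -0.0266 pos [ 0.5229 -0.4597  0.2222] t 32.0
DELTA [-133.2 -426.2   53.7] twist -0.0266 yaw -0.0266 pos [ 0.5229 -0.4597  0.2222] t 32.0
DELTA [-111.4 -210.2   53.1] twist -0.0266 yaw -0.0266 pos [ 0.5229 -0.4597  0.2222] t 32.0
```

Emit:
{"fn": "drive_tool", "kwargs": {"delta_pos": [[-11, -45, -20], [-22, -90, -40], [-33, -135, -40], [-44, -180, -40], [-55, -225, -40], [-66, -270, -40], [-77, -315, -40], [-88, -360, -40], [-99, -405, -40], [-110, -450, -40]], "twist": [0, 0, 0, 0, 0, 0, 0, 0, 0, 0], "hand": [0.3, 0.3, 0.3, 0.3, 0.3, 0.3, 0.3, 0.3, 0.3, 0.3]}}

```text
time_s: 33.0
position: [0.4244, -0.0061, 0.2634]
orientation: [-3.141, 0.002, -0.027]
wrist_force: [1.1, 0.4, -3.0]
gripper_width: 0.362
finger_force: 40.0
```

```bash
python3 - <<'E'
from h import *
go(.391,.2214,.25,-.0266)
for n in('side','scene'):
    Q=cloud(shot(n)).reshape(-1,3)
    for cx,cy in((.556,.217),(.566,-.03),(.582,-.247)):
        M=Q[(Q[:,2]>.06)&(Q[:,2]<.125)&(abs(Q[:,0]-cx)<.08)&(abs(Q[:,1]-cy)<.06)]
        if len(M)>20: c_,s,a=cv2.minAreaRect((M[:,:2]*1000).astype(np.float32));print(n,len(M),np.round(c_),np.round(s),round(a,1),M[:,2].max())
E
```

```text
DELTA [ -39.5 -226.5   13.5] twist -0.0005 yaw -0.0271 pos [ 0.4244 -0.0061  0.2634] t 33.0
side 537 [555. 219.] [59. 58.] 82.3 0.11363571325846455
side 419 [565. -29.] [66. 58.] 89.1 0.11479891279500543
side 108 [ 572. -222.] [61. 32.] 37.3 0.10572212727301566
scene 401 [557. 215.] [58. 61.] 82.6 0.11239232180169711
scene 358 [567. -31.] [58. 62.] 89.4 0.11361337028849916
scene 322 [ 584. -247.] [61. 58.] 11.5 0.11411908686111594
```

Emit:
{"fn": "drive_tool", "kwargs": {"delta_pos": [[-8, -45, 0], [-16, -90, 0], [-24, -135, 0], [-32, -180, 0], [-39, -226, 0], [-39, -226, 0], [-39, -226, 30], [-39, -226, 50], [-39, -226, 50], [-39, -226, 50]], "twist": [0, 0, 0, 0, 0, 0, 0, 0, 0, 0], "hand": [0.3, 0.3, 0.3, 0.3, 0.3, 0.3, 0.3, 0.3, 0.3, 0.3]}}

```text
time_s: 34.1
position: [0.3925, 0.2185, 0.2142]
orientation: [3.141, 0.002, -0.027]
wrist_force: [0.0, -0.3, -2.9]
gripper_width: 0.361
finger_force: 40.0
```

```bash
python3 - <<'E'
from h import *
go(.391,.2214,.157,-.0266)
c=shot('wrist');P=cloud(c);Q=P.reshape(-1,3);save(c,'w5.png')
M=Q[(Q[:,2]>.098)&(Q[:,2]<.118)&(abs(Q[:,0]-.556)<.05)&(abs(Q[:,1]-.217)<.06)]
print(len(M))
if len(M)>20: c_,s,a=cv2.minAreaRect((M[:,:2]*1000).astype(np.float32));print(len(M),np.round(c_),np.round(s),round(a,1))
M=Q[(Q[:,2]>.14)&(Q[:,2]<.2)&(Q[:,0]>.53)&(Q[:,0]<.59)&(abs(Q[:,1]-.217)<.03)]
print('tube',len(M),M.mean(0),M.min(0),M.max(0))
E
```

```text
DELTA [-1.5 -2.9 57.2] twist -0.0006 yaw -0.0272 pos [0.3925 0.2185 0.2142] t 34.1
635
635 [550. 218.] [55. 43.] 82.3<stdin>:8: RuntimeWarning: Mean of empty slice.
  ret = um.true_divide(
Traceback (most recent call last):
ValueError: zero-size array to reduction operation minimum which has no identity
```

View pics/w5.png

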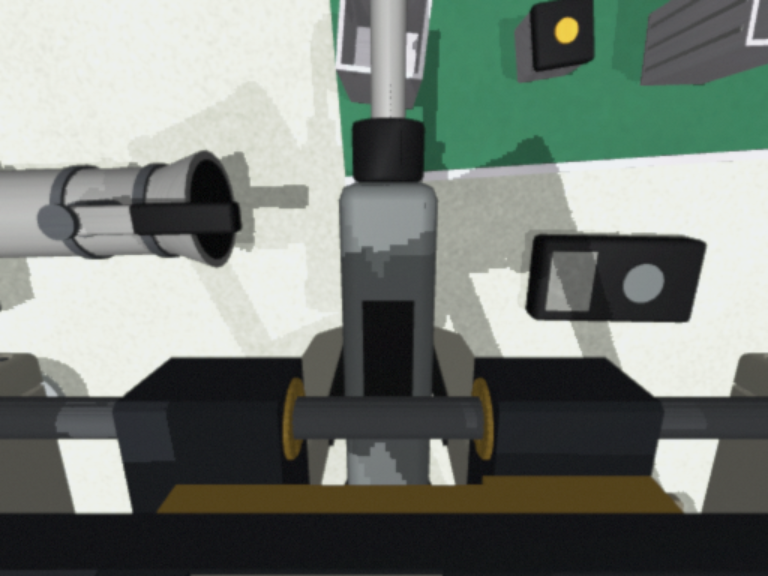

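Emit:
{"fn": "drive_tool", "kwargs": {"delta_pos": [[-1, -2, 30], [-1, -2, 56], [-1, -2, 56], [-1, -2, 56], [-1, -2, 56], [-1, -2, 56]], "twist": [0, 0, 0, 0, 0, 0], "hand": [0.3, 0.3, 0.3, 0.3, 0.3, 0.3]}}

```text
time_s: 34.75
position: [0.3931, 0.2217, 0.1607]
orientation: [-3.14, -0.003, -0.027]
wrist_force: [-0.0, 0.2, -3.1]
gripper_width: 0.366
finger_force: 40.0
```

```bash
python3 - <<'E'
from h import *
go(.391,.2214,.157,-.0266)
for n in('side','scene'):
    c=shot(n);P=cloud(c);Q=P.reshape(-1,3)
    M=Q[(Q[:,2]>.116)&(Q[:,2]<.165)&(abs(Q[:,0]-.556)<.04)&(abs(Q[:,1]-.217)<.04)]
    print(n,len(M),M.mean(0).round(3),M.min(0).round(3),M.max(0).round(3))
    cv2.imwrite(f'pics/z_{n}.png',cv2.resize(c['image'][(170 if n=='scene' else 200):(270 if n=='scene' else 300),(250 if n=='scene' else 160):(380 if n=='scene' else 290),::-1],(390,300)))
cv2.imwrite('pics/n1.png',np.hstack([cv2.imread('pics/z_side.png'),cv2.imread('pics/z_scene.png')]))
E
```

```text
DELTA [-2.1  0.3  3.7] twist -0.0001 yaw -0.0267 pos [0.3931 0.2217 0.1607] t 34.75
side 34 [0.558 0.222 0.149] [0.554 0.216 0.133] [0.565 0.227 0.165]
scene 31 [0.564 0.217 0.146] [0.559 0.211 0.126] [0.572 0.222 0.164]
```

View pics/n1.png

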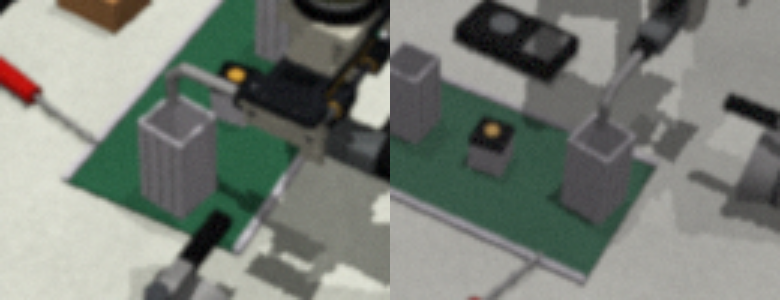

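Emit:
{"fn": "drive_tool", "kwargs": {"delta_pos": [[-4, -1, 3], [-4, -1, 3], [-4, -1, 3], [-4, -1, 3], [-4, -1, 3], [-4, -1, 3], [-4, -1, 3], [-4, -1, 3], [-4, -1, 3], [-4, -1, 3]], "twist": [0, 0, 0, 0, 0, 0, 0, 0, 0, 0], "hand": [0.3, 0.3, 0.3, 0.3, 0.3, 0.3, 0.3, 0.3, 0.3, 0.3]}}

```text
time_s: 35.85
position: [0.3879, 0.2224, 0.1557]
orientation: [-3.142, -0.0, -0.027]
wrist_force: [0.1, -0.0, -2.5]
gripper_width: 0.367
finger_force: 40.0
```

Emit:
{"fn": "drive_tool", "kwargs": {"delta_pos": [[0, 0, 0], [0, 0, 0], [0, 0, 0], [0, 0, -45], [0, 0, -95], [0, 0, -95]], "twist": [0, 0, 0, 0, 0, 0], "hand": [0.3, 0.3, 0.3, 0.3, 0.3, 0.3]}}

```text
time_s: 36.45
position: [0.3912, 0.2238, 0.2586]
orientation: [-3.137, -0.011, -0.027]
wrist_force: [1.4, 0.2, -2.8]
gripper_width: 0.366
finger_force: 40.0
```

```bash
python3 - <<'E'
from h import *
for n in('side','scene'):
    Q=cloud(shot(n)).reshape(-1,3)
    for cx,cy in((.556,.217),(.566,-.03),(.582,-.247)):
        M=Q[(Q[:,2]>.06)&(Q[:,2]<.125)&(abs(Q[:,0]-cx)<.08)&(abs(Q[:,1]-cy)<.06)]
        if len(M)>20: c_,s,a=cv2.minAreaRect((M[:,:2]*1000).astype(np.float32));print(n,len(M),np.round(c_),np.round(s),round(a,1),M[:,2].max())
go(.398,-.0256,.25,-.0266)
E
```

```text
side 537 [555. 219.] [59. 57.] 83.7 0.11368703910175271
side 44 [591. -34.] [47. 15.] 69.6 0.11257287392614646
scene 395 [556. 215.] [57. 61.] 83.8 0.11149808165366659
scene 359 [567. -31.] [62. 58.] 0.9 0.11399543396501421
scene 325 [ 584. -247.] [63. 58.] 10.8 0.11258285564764292
DELTA [ 15.8 248.    1.8] twist 0.0 yaw -0.0266 pos [0.3888 0.2228 0.2521] t 36.55
```

Emit:
{"fn": "drive_tool", "kwargs": {"delta_pos": [[3, 48, 0], [6, 96, 0], [9, 144, 0], [12, 192, 0], [16, 240, 0], [16, 247, 0], [16, 247, 40], [16, 247, 60], [16, 247, 60], [16, 247, 60]], "twist": [0, 0, 0, 0, 0, 0, 0, 0, 0, 0], "hand": [0.3, 0.3, 0.3, 0.3, 0.3, 0.3, 0.3, 0.3, 0.3, 0.3]}}

```text
time_s: 37.55
position: [0.3965, -0.0244, 0.1899]
orientation: [-3.141, 0.002, -0.026]
wrist_force: [-0.7, -1.0, -3.3]
gripper_width: 0.362
finger_force: 40.0
```

```bash
python3 - <<'E'
from h import *
go(.398,-.0245,.156,-.0266)
for n in('side','scene'):
    c=shot(n);P=cloud(c);Q=P.reshape(-1,3)
    M=Q[(Q[:,2]>.145)&(Q[:,2]<.19)&(abs(Q[:,0]-.566)<.04)&(abs(Q[:,1]+.03)<.04)]
    print(n,len(M),M.mean(0).round(3),M.min(0).round(3),M.max(0).round(3))
E
```

```text
DELTA [ 1.6  0.1 33.9] twist 0.0005 yaw -0.0261 pos [ 0.3965 -0.0244  0.1899] t 37.55
side 30 [ 0.561 -0.024  0.176] [ 0.556 -0.033  0.159] [ 0.565 -0.018  0.19 ]
scene 28 [ 0.567 -0.027  0.174] [ 0.561 -0.033  0.158] [ 0.573 -0.023  0.189]
```

Emit:
{"fn": "drive_tool", "kwargs": {"delta_pos": [[1, 0, 34], [1, 0, 34], [1, 0, 34], [1, 0, 34], [1, 0, 34], [1, 0, 34], [1, 0, 34], [1, 0, 34], [1, 0, 34], [1, 0, 34]], "twist": [0, 0, 0, 0, 0, 0, 0, 0, 0, 0], "hand": [0.3, 0.3, 0.3, 0.3, 0.3, 0.3, 0.3, 0.3, 0.3, 0.3]}}

```text
time_s: 38.65
position: [0.3982, -0.025, 0.1567]
orientation: [-3.142, 0.0, -0.027]
wrist_force: [0.2, -0.5, -2.7]
gripper_width: 0.365
finger_force: 40.0
```

Emit:
{"fn": "drive_tool", "kwargs": {"delta_pos": [[0, 0, 0], [0, 0, 0], [0, 0, 0], [0, 0, 0], [0, 0, 0], [0, 0, 0], [0, 0, 0], [0, 0, -45], [0, 0, -95], [0, 0, -95]], "twist": [0, 0, 0, 0, 0, 0, 0, 0, 0, 0], "hand": [0.3, 0.3, 0.3, 0.3, 0.3, 0.3, 0.3, 0.3, 0.3, 0.3]}}

```text
time_s: 39.65
position: [0.4016, -0.0256, 0.2592]
orientation: [3.14, -0.011, -0.027]
wrist_force: [1.0, 0.6, -2.0]
gripper_width: 0.363
finger_force: 40.0
```

```bash
python3 - <<'E'
from h import *
for n in('side','scene'):
    Q=cloud(shot(n)).reshape(-1,3)
    for cx,cy in((.556,.217),(.566,-.03),(.582,-.247)):
        M=Q[(Q[:,2]>.06)&(Q[:,2]<.125)&(abs(Q[:,0]-cx)<.08)&(abs(Q[:,1]-cy)<.06)]
        if len(M)>20: c_,s,a=cv2.minAreaRect((M[:,:2]*1000).astype(np.float32));print(n,len(M),np.round(c_),np.round(s),round(a,1),M[:,2].max())
go(.4145,-.241,.25,-.0266)
E
```

```text
side 535 [556. 218.] [61. 59.] 80.7 0.11396553904079532
side 422 [565. -28.] [65. 59.] 89.9 0.11468025403278248
side 198 [ 580. -242.] [55. 60.] 7.1 0.11130842265011154
scene 407 [557. 217.] [58. 62.] 83.1 0.11115043759025811
scene 357 [568. -31.] [58. 59.] 89.9 0.11250856841642398
scene 322 [ 585. -248.] [63. 60.] 13.1 0.11491592430076403
DELTA [ 21.  215.3   3.2] twist -0.0 yaw -0.0266 pos [ 0.3992 -0.0252  0.253 ] t 39.75
```

Emit:
{"fn": "drive_tool", "kwargs": {"delta_pos": [[4, 48, 0], [8, 96, 0], [12, 144, 0], [17, 190, 0], [22, 216, 0], [22, 216, 0], [22, 216, 40], [22, 216, 60], [22, 216, 60], [22, 216, 60]], "twist": [0, 0, 0, 0, 0, 0, 0, 0, 0, 0], "hand": [0.3, 0.3, 0.3, 0.3, 0.3, 0.3, 0.3, 0.3, 0.3, 0.3]}}

```text
time_s: 40.75
position: [0.4139, -0.2404, 0.1909]
orientation: [-3.14, 0.002, -0.026]
wrist_force: [0.1, 0.5, -2.3]
gripper_width: 0.362
finger_force: 40.0
```

```bash
python3 - <<'E'
from h import *
go(.415,-.241,.156,-.0266)
for n in('side','scene'):
    c=shot(n);P=cloud(c);Q=P.reshape(-1,3)
    M=Q[(Q[:,2]>.145)&(Q[:,2]<.19)&(abs(Q[:,0]-.583)<.04)&(abs(Q[:,1]+.247)<.04)]
    print(n,len(M),M.mean(0).round(3),M.min(0).round(3),M.max(0).round(3))
    M=Q[(Q[:,2]>.06)&(Q[:,2]<.125)&(abs(Q[:,0]-.583)<.08)&(abs(Q[:,1]+.247)<.06)]
    if len(M)>20: c_,s,a=cv2.minAreaRect((M[:,:2]*1000).astype(np.float32));print(n,len(M),np.round(c_),np.round(s),round(a,1),M[:,2].max())
E
```

```text
DELTA [ 1.1  0.6 34.9] twist 0.0006 yaw -0.026 pos [ 0.4139 -0.2404  0.1909] t 40.75
side 25 [ 0.579 -0.24   0.174] [ 0.574 -0.246  0.157] [ 0.586 -0.236  0.189]
side 314 [ 582. -244.] [56. 69.] 11.5 0.11307555733322261
scene 21 [ 0.585 -0.244  0.175] [ 0.58  -0.249  0.157] [ 0.589 -0.24   0.188]
scene 323 [ 584. -247.] [62. 58.] 12.7 0.11206474721328097
```

Emit:
{"fn": "drive_tool", "kwargs": {"delta_pos": [[1, 0, 35], [1, 0, 35], [1, 0, 35], [1, 0, 35], [1, 0, 35], [1, 0, 35], [1, 0, 35], [1, 0, 35], [1, 0, 35], [1, 0, 35]], "twist": [0, 0, 0, 0, 0, 0, 0, 0, 0, 0], "hand": [0.3, 0.3, 0.3, 0.3, 0.3, 0.3, 0.3, 0.3, 0.3, 0.3]}}

```text
time_s: 41.85
position: [0.4155, -0.2415, 0.1566]
orientation: [-3.142, 0.0, -0.027]
wrist_force: [0.0, 0.4, -2.0]
gripper_width: 0.364
finger_force: 40.0
```

Emit:
{"fn": "drive_tool", "kwargs": {"delta_pos": [[0, 0, 0], [0, 0, 0], [0, 0, 0], [0, 0, 0], [0, 0, 0], [0, 0, 0], [0, 0, 0], [0, 0, -45], [0, 0, -90], [0, 0, -90]], "twist": [0, 0, 0, 0, 0, 0, 0, 0, 0, 0], "hand": [0.3, 0.3, 0.3, 0.3, 0.3, 0.3, 0.3, 0.3, 0.3, 0.3]}}

```text
time_s: 42.85
position: [0.4184, -0.2436, 0.2542]
orientation: [3.135, -0.01, -0.027]
wrist_force: [1.0, -0.3, -1.6]
gripper_width: 0.363
finger_force: 40.0
```

```bash
python3 - <<'E'
from h import *
for n in('side','scene'):
    Q=cloud(shot(n)).reshape(-1,3)
    for cx,cy in((.556,.217),(.566,-.03),(.582,-.247)):
        M=Q[(Q[:,2]>.06)&(Q[:,2]<.125)&(abs(Q[:,0]-cx)<.08)&(abs(Q[:,1]-cy)<.06)]
        if len(M)>20: c_,s,a=cv2.minAreaRect((M[:,:2]*1000).astype(np.float32));print(n,len(M),np.round(c_),np.round(s),round(a,1),M[:,2].max())
go(.5245,-.461,.246,-.0266)
E
```

```text
side 538 [555. 218.] [61. 57.] 82.6 0.11306224618893801
side 418 [565. -28.] [63. 57.] 89.7 0.11433799276338585
side 315 [ 582. -246.] [57. 66.] 14.1 0.11395891143117975
scene 395 [558. 216.] [57. 62.] 80.5 0.11042274336145375
scene 358 [567. -30.] [59. 61.] 89.4 0.11214755441643875
scene 326 [ 583. -247.] [63. 58.] 11.3 0.11382502621421198
DELTA [114.  216.    2.5] twist 0.0 yaw -0.0266 pos [ 0.4162 -0.2421  0.2479] t 42.95
```

Emit:
{"fn": "drive_tool", "kwargs": {"delta_pos": [[25, 45, 0], [50, 90, 0], [75, 135, 0], [95, 180, 0], [114, 216, 0], [114, 216, 40], [114, 216, 80], [114, 216, 110], [114, 216, 110], [114, 216, 110]], "twist": [0, 0, 0, 0, 0, 0, 0, 0, 0, 0], "hand": [0.3, 0.3, 0.3, 0.3, 0.3, 0.3, 0.3, 0.3, 0.3, 0.3]}}

```text
time_s: 43.95
position: [0.5227, -0.4594, 0.1347]
orientation: [-3.139, 0.003, -0.027]
wrist_force: [0.6, 1.0, -2.3]
gripper_width: 0.366
finger_force: 40.0
```

```bash
python3 - <<'E'
from h import *
shot('side');shot('side');go(.5245,-.461,.0765,-.0266)
E
```

```text
DELTA [-0.2 -0.3 62.4] twist 0.0001 yaw -0.0265 pos [ 0.5246 -0.4612  0.1389] t 44.05
```

Emit:
{"fn": "drive_tool", "kwargs": {"delta_pos": [[0, 0, 15], [0, 0, 30], [0, 0, 40], [0, 0, 48], [0, 0, 54], [0, 0, 58], [0, 0, 61], [0, 0, 62], [0, 0, 62], [0, 0, 62]], "twist": [0, 0, 0, 0, 0, 0, 0, 0, 0, 0], "hand": [0.3, 0.3, 0.3, 0.3, 0.3, 0.3, 0.3, 0.3, 0.3, 0.3]}}

```text
time_s: 45.05
position: [0.5241, -0.4608, 0.0765]
orientation: [3.141, -0.001, -0.027]
wrist_force: [-3.5, 2.9, 4.0]
gripper_width: 0.366
finger_force: 40.0
```

```bash
python3 - <<'E'
from h import *
o=arm.get_obs();print(o['position'],o['wrist_force'],o['ft_torque'])
E
```

```text
[ 0.52406568 -0.46081885  0.076546  ] [-3.47142793  2.93515283  3.98444377] [0.62859975 0.55747725 0.04921624]
```

Seated. Release and rise, then check.

Emit:
{"fn": "drive_tool", "kwargs": {"delta_pos": [[0, 0, 0], [0, 0, 0], [0, 0, 0], [0, 0, 0], [0, 0, -20], [0, 0, -60], [0, 0, -110], [0, 0, -160], [0, 0, -200], [0, 0, -200]], "twist": [0, 0, 0, 0, 0, 0, 0, 0, 0, 0], "hand": [0.6, 0.6, 0.6, 0.6, 0.6, 0.6, 0.6, 0.6, 0.6, 0.6]}}

```text
time_s: 46.05
position: [0.526, -0.4628, 0.2844]
orientation: [3.132, -0.01, -0.027]
wrist_force: [0.4, -1.1, 0.7]
gripper_width: 0.603
finger_force: 0.0
```

```bash
python3 - <<'E'
from h import *
Q=cloud(shot('wrist')).reshape(-1,3)
M=Q[(Q[:,2]>.099)&(Q[:,2]<.13)&(abs(Q[:,1]+.45)<.1)]
for x in np.arange(.44,.70,.02):
    m=M[abs(M[:,0]-x)<.005]
    if len(m)>3:print(round(x,3),m[:,1].min().round(3),m[:,1].max().round(3),m[:,2].max().round(3))
c=shot('scene');save(c,'s9.png')
go(.4462,.33,.27,1.571)
E
```

```text
0.44 -0.479 -0.439 0.121
0.46 -0.479 -0.44 0.122
0.48 -0.49 -0.428 0.112
0.5 -0.477 -0.444 0.112
0.52 -0.477 -0.445 0.115
0.54 -0.477 -0.444 0.115
0.56 -0.478 -0.445 0.114
0.58 -0.493 -0.43 0.112
0.6 -0.475 -0.449 0.11
0.62 -0.474 -0.453 0.109
0.64 -0.468 -0.458 0.104
0.66 -0.469 -0.459 0.104
0.68 -0.469 -0.46 0.102
DELTA [ -99.2 -788.8    4.4] twist -1.5975 yaw -0.0265 pos [ 0.5244 -0.4611  0.2766] t 46.15
```

View pics/s9.png

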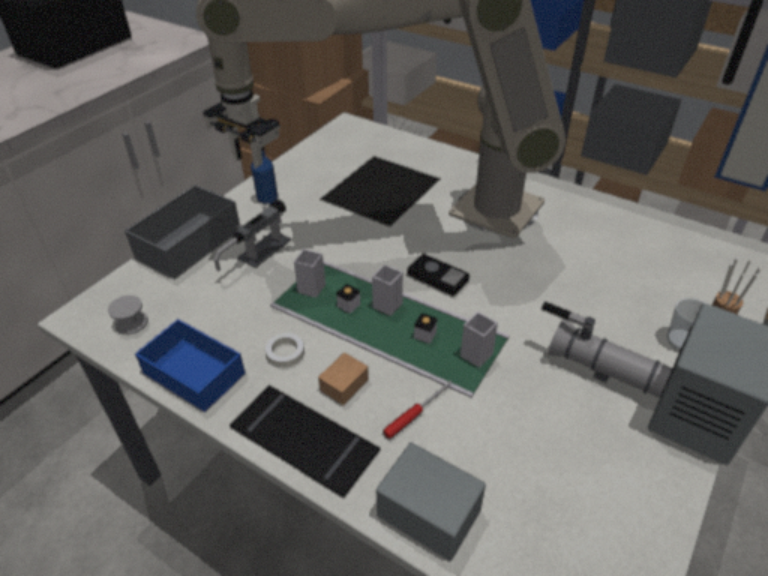

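Emit:
{"fn": "drive_tool", "kwargs": {"delta_pos": [[-8, -48, 0], [-16, -96, 0], [-24, -144, 0], [-32, -192, 0], [-40, -240, 0], [-48, -288, 0], [-56, -336, 0], [-64, -384, 0], [-70, -432, 0], [-75, -480, 0]], "twist": [-0.1, -0.2, -0.3, -0.4, -0.5, -0.6, -0.7, -0.8, -0.9, -1.0], "hand": [0.5, 0.5, 0.5, 0.5, 0.5, 0.5, 0.5, 0.5, 0.5, 0.5]}}

```text
time_s: 47.15
position: [0.4599, 0.0231, 0.2724]
orientation: [-3.139, 0.002, 0.977]
wrist_force: [1.1, 0.1, 0.4]
gripper_width: 0.503
finger_force: 0.0
```

```bash
python3 - <<'E'
from h import *
go(.4455,.3395,.25,1.571)
E
```

```text
DELTA [ 254.2 -188.9   22.6] twist -0.5939 yaw 0.9771 pos [0.4599 0.0231 0.2724] t 47.15
```

Emit:
{"fn": "drive_tool", "kwargs": {"delta_pos": [[38, -28, 0], [76, -56, 0], [114, -84, 0], [152, -112, 0], [190, -140, 0], [228, -168, 10], [254, -189, 23], [254, -189, 23], [254, -189, 23]], "twist": [-0.1, -0.2, -0.3, -0.4, -0.5, -0.594, -0.594, -0.594, -0.594], "hand": [0.5, 0.5, 0.5, 0.5, 0.5, 0.5, 0.5, 0.5, 0.5]}}

```text
time_s: 48.05
position: [0.4467, 0.3375, 0.2489]
orientation: [-3.138, 0.003, 1.569]
wrist_force: [0.0, -0.3, -0.0]
gripper_width: 0.504
finger_force: 0.0
```

```bash
python3 - <<'E'
from h import *
Q=cloud(shot('wrist')).reshape(-1,3)
M=Q[(Q[:,2]>.124)&(Q[:,2]<.145)&(abs(Q[:,0]-.45)<.08)&(abs(Q[:,1]-.37)<.1)]
c_,s,a=cv2.minAreaRect((M[:,:2]*1000).astype(np.float32));print('dam',len(M),np.round(c_),np.round(s),round(a,1))
go(.4455,.3395,.112,1.571)
E
```

```text
dam 1950 [446. 372.] [ 21. 116.] 0.3
DELTA [  2.8  -1.6 137.9] twist -0.0033 yaw 1.5677 pos [0.4474 0.3369 0.2499] t 48.1
```

Emit:
{"fn": "drive_tool", "kwargs": {"delta_pos": [[2, -1, 45], [2, -1, 90], [2, -1, 120], [2, -1, 137], [2, -1, 137], [2, -1, 137], [2, -1, 137], [2, -1, 137], [2, -1, 137], [2, -1, 137]], "twist": [0, 0, 0, 0, 0, 0, 0, 0, 0, 0], "hand": [0.5, 0.5, 0.5, 0.5, 0.5, 0.15, 0.15, 0.15, 0.15, 0.15], "newtons": 12}}

```text
time_s: 49.1
position: [0.4476, 0.34, 0.1159]
orientation: [3.14, -0.001, 1.568]
wrist_force: [-1.6, -1.0, 4.6]
gripper_width: 0.191
finger_force: 12.0
```

```bash
python3 - <<'E'
from h import *
o=arm.get_obs();print(o['wrist_force'],o['gripper_width'],o['finger_force'])
p=o['position'];ax=np.array([.4462,.4197]);r=np.hypot(*(p[:2]-ax));print(p,'r',r,np.degrees(np.arctan2(*(p[:2]-ax)[::-1])),o['orientation'])
arc(ax,-90,-42,9,p[2],r)
E
```

```text
[-1.5627514  -1.01353307  4.62823243] 0.19126708713831914 11.998156607151031
[0.44758973 0.33997383 0.11590863] r 0.07973828586415287 -89.00135962068337 [ 3.14032449e+00 -7.51820689e-04  1.56769058e+00]
[0.0, 6.0, 0.0] -0.096
[1.0, 13.0, 0.0] -0.189
[3.0, 21.0, 0.0] -0.282
[6.0, 28.0, 0.0] -0.375
[9.0, 34.0, 0.0] -0.469
[12.0, 41.0, 0.0] -0.562
[16.0, 47.0, 0.0] -0.655
[21.0, 53.0, 0.0] -0.748
[27.0, 58.0, 0.0] -0.841
```

Emit:
{"fn": "drive_tool", "kwargs": {"delta_pos": [[0, 6, 0], [1, 13, 0], [3, 21, 0], [6, 28, 0], [9, 34, 0], [12, 41, 0], [16, 47, 0], [21, 53, 0], [27, 58, 0], [27, 58, 0]], "twist": [-0.096, -0.189, -0.282, -0.375, -0.469, -0.562, -0.655, -0.748, -0.841, -0.841], "hand": [0.15, 0.15, 0.15, 0.15, 0.15, 0.15, 0.15, 0.15, 0.15, 0.15]}}

```text
time_s: 50.1
position: [0.506, 0.3676, 0.1159]
orientation: [3.14, 0.0, 2.412]
wrist_force: [-2.3, 0.8, 7.3]
gripper_width: 0.193
finger_force: 12.1
```

```bash
python3 - <<'E'
from h import *
o=arm.get_obs();print(o['wrist_force'],o['gripper_width'],o['finger_force'])
p=o['position'];ax=np.array([.4462,.4197]);r=np.hypot(*(p[:2]-ax));print(p,'r',r,np.degrees(np.arctan2(*(p[:2]-ax)[::-1])),o['orientation'])
arc(ax,-42,5,9,p[2],.0803)
E
```

```text
[-2.26872648  0.82151336  7.28738898] 0.19299771902439344 12.074431031942368
[0.50595796 0.36759362 0.11588431] r 0.07928486106542544 -41.08703102950585 [3.13972564e+00 1.50510863e-04 2.41242400e+00]
[-1.0, 6.0, 0.0] -0.087
[0.0, 13.0, 0.0] -0.178
[2.0, 20.0, 0.0] -0.27
[4.0, 27.0, 0.0] -0.361
[7.0, 34.0, 0.0] -0.452
[11.0, 41.0, 0.0] -0.543
[15.0, 47.0, 0.0] -0.634
[19.0, 52.0, 0.0] -0.725
[24.0, 58.0, 0.0] -0.816
```

Emit:
{"fn": "drive_tool", "kwargs": {"delta_pos": [[-1, 6, 0], [0, 13, 0], [2, 20, 0], [4, 27, 0], [7, 34, 0], [11, 41, 0], [15, 47, 0], [19, 52, 0], [23, 57, 0], [23, 57, 0]], "twist": [-0.087, -0.178, -0.27, -0.361, -0.452, -0.543, -0.634, -0.725, -0.8, -0.8], "hand": [0.15, 0.15, 0.15, 0.15, 0.15, 0.15, 0.15, 0.15, 0.15, 0.15]}}

```text
time_s: 51.1
position: [0.5253, 0.4201, 0.115]
orientation: [-3.133, -0.004, -3.073]
wrist_force: [-10.7, -23.8, 16.7]
gripper_width: 0.212
finger_force: 12.4
```

Emit:
{"fn": "drive_tool", "kwargs": {"delta_pos": [[0, 0, 0], [0, 0, 0], [0, 0, 0], [0, 0, -30], [0, 0, -80], [0, 0, -130], [0, 0, -150], [0, 0, -150]], "twist": [0, 0, 0, 0, 0, 0, 0, 0], "hand": [0.5, 0.5, 0.5, 0.5, 0.5, 0.5, 0.5, 0.5]}}

```text
time_s: 51.9
position: [0.5282, 0.4259, 0.2708]
orientation: [3.137, 0.008, -3.074]
wrist_force: [0.2, -0.1, -0.1]
gripper_width: 0.5
finger_force: 0.0
```

```bash
python3 - <<'E'
from h import *
for n in('wrist','side','scene'):
    c=shot(n);Q=cloud(c).reshape(-1,3)
    M=Q[(Q[:,2]>.124)&(Q[:,2]<.145)&(abs(Q[:,0]-.49)<.1)&(abs(Q[:,1]-.41)<.06)]
    if len(M)>20: c_,s,a=cv2.minAreaRect((M[:,:2]*1000).astype(np.float32));print('dam',n,len(M),np.round(c_),np.round(s),round(a,1))
    if n!='wrist':
      for cx,cy in((.556,.217),(.566,-.03),(.582,-.247),(.567,.086),(.567,-.13)):
        M=Q[(Q[:,2]>.045)&(Q[:,2]<.125)&(abs(Q[:,0]-cx)<.08)&(abs(Q[:,1]-cy)<.055)]
        if len(M)>20: c_,s,a=cv2.minAreaRect((M[:,:2]*1000).astype(np.float32));print(n,len(M),np.round(c_),np.round(s),round(a,1),M[:,2].max())
E
```

```text
dam wrist 1687 [494. 420.] [117.  22.] 0.4
dam side 352 [495. 421.] [ 22. 117.] 90.0
side 647 [555. 219.] [62. 59.] 81.2 0.11364342213894407
side 494 [528. -44.] [62. 58.] 88.5 0.11518417827297966
side 371 [ 582. -245.] [57. 78.] 11.9 0.11530609441459605
side 152 [566.  88.] [45. 44.] 5.8 0.06018569096607196
side 63 [ 570. -106.] [57. 99.] 27.9 0.10709736429150574
dam scene 188 [496. 418.] [ 21. 120.] 89.2
scene 478 [557. 216.] [58. 62.] 81.9 0.11248764503199316
scene 419 [531. -47.] [59. 63.] 87.7 0.11419872425919197
scene 377 [ 584. -246.] [63. 60.] 10.3 0.11570266710925892
scene 129 [569.  84.] [49. 44.] 9.2 0.05875293571830853
scene 118 [ 584. -111.] [53. 83.] 12.0 0.10194917704073236
```

```bash
python3 - <<'E'
from h import *
tilt(.53,-.045,zc=(.015,.125))
a=shot('scene');b=shot('side')
K=lambda c,f:cv2.resize(f(c['image'][:,:,::-1]),(400,300))
cv2.imwrite('pics/fin.png',np.hstack([K(a,lambda i:i[150:270,170:330]),K(b,lambda i:i[150:288,170:354])]))
E
```

```text
side 653
  z0.015 x 0.500..0.556 y -0.067..-0.015 n42
  z0.025 x 0.401..0.555 y -0.067..-0.000 n73
  z0.035 x 0.501..0.554 y -0.074..-0.013 n49
  z0.045 x 0.500..0.556 y -0.067..-0.014 n41
  z0.055 x 0.500..0.555 y -0.071..-0.014 n51
  z0.065 x 0.502..0.556 y -0.074..-0.014 n71
  z0.075 x 0.500..0.558 y -0.074..-0.013 n77
  z0.085 x 0.500..0.557 y -0.074..-0.012 n77
  z0.095 x 0.500..0.556 y -0.077..-0.015 n96
  z0.105 x 0.501..0.556 y -0.075..-0.015 n76
scene 593
  z0.015 x 0.401..0.560 y -0.077..-0.001 n65
  z0.025 x 0.400..0.561 y -0.077..-0.002 n79
  z0.035 x 0.409..0.560 y -0.074..-0.018 n39
  z0.045 x 0.502..0.562 y -0.075..-0.019 n36
  z0.055 x 0.501..0.559 y -0.075..-0.018 n48
  z0.065 x 0.501..0.561 y -0.076..-0.018 n55
  z0.075 x 0.500..0.561 y -0.076..-0.018 n66
  z0.085 x 0.502..0.560 y -0.074..-0.017 n71
  z0.095 x 0.496..0.560 y -0.075..-0.018 n87
  z0.105 x 0.502..0.559 y -0.075..-0.018 n47
```

View pics/fin.png

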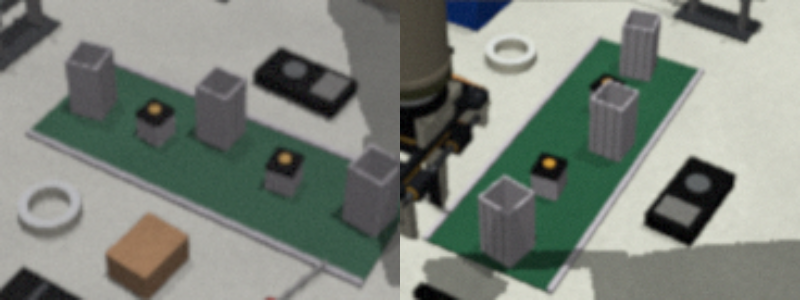

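All three housings stand mouth up on the mat. The middle one was knocked aside after it was blown, but is still upright in the lane. The damper is shut and the blower is back in its cradle, so I am handing the job in.

```bash
python3 -c "
from station import job_done
print(job_done())"
```

```text
the job is handed in; nothing more can be done
None
```

The job is handed in: all three housings were stood up and blown out left to right with the damper open, the blower is back in its cradle and the damper is shut; the middle housing was knocked about 4 cm aside late in the run (not by the robot, and after it was blown), and I left it there, still upright in the lane.

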